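Scoop ground nuts from under the riser shelf and set them deburring

ROBOT

A 6-joint arm with a two-finger parallel gripper is mounted at the origin on a cart in front of the work surface, level with it; the furniture and walls round the work are solid. World frame = base frame: x ahead of the robot, y to its left, z up, the work surface at z = 0. Lengths are in m, angles in degrees, forces in N, time in s.
With the tool pointing down it reaches from about 0.325 to 0.875 m from the base axis. Payload 4.4 kg.
Tool frame: the origin (TCP) lies on the centre line of the jaws, within the pads' length; the fingertips stand 11 mm ahead of it and the grasp point (between the pads) lies 8 mm behind it (env.tip_extent is the distance from the TCP to the fingertips, in m); z points along the fingers, y is the line along which they close (so a half turn about z gives the same grasp; the last joint's range is limited). The gripper opens to 85 mm and grips with 20 to 120 N. Pads are 22 mm wide; open, the fingers measure 114 mm over their backs; the gripper's body (76 mm by 85 mm) begins 54 mm behind the grasp point. The pads swing forward as they close: fully open they stand 13 mm farther back than shut.
Start: joints at [-81.446, 11.837, 88.321, -0, 79.842, -8.623], TCP at [0.17, -0.549, 0.242] pointing down, gripper open.
Joint ranges: [-156.59, 156.59], [-49.26, 127.26], [12.9, 141.05], [-63.56, 243.56], [4.71, 150.69], [-161.64, 161.64]. Speed limits (degrees/s): [159.86, 159.86, 180, 180, 180, 180].

INTERFACE

Orientations are given as a 3x3 rotation matrix whose columns are the frame's x, y, z axes.
In Python, from plant import env, cams gives the robot as it stands.
- The arm moves only by the tool send_rows, never from a script. Its argument "deltas" is a list of rows, each an object of numbers: "dx", "dy", "dz": the shift along the tool's x, y, z in cm; "ax", "ay", "az": the turn, a rotation vector about the tool's x, y, z in degrees. A call has exactly 10 rows; each row is the pose to reach, as a shift and turn from the pose commanded when the call began, along the tool's axes at that moment; what a row does not reach only later rows make up. A row lasts 1/10 s, in which the tool goes at most 50 mm and 8.59 degrees, less where a joint would pass 70% of its speed; a pose out of reach is approached as far as the arm can. A call with a gripper value outside its range is refused whole. "fingers" is the opening, from 0 (shut) to 1 (fully open), set as the call begins (left out, the last holds). The fingers move at their own pace and stop on an object; the grip force is fixed at half the most. Time passes only in rows, so rows that repeat a pose let the fingers close, or fill a call up. It gives the time, the measured TCP pose, the force, the opening and the grip force at its end, in the units of the state.
- env.get_obs(): the state, without advancing time (a new reading comes with each control period).
- cams.read_camera(name): name is "side" or "top" or "wrist"; returns a dict with "pixels" (420x560x3 uint8, red, green, blue), "K" (3x3 intrinsics, pixels), "k1" (the pictures are not rectified: a ray, as slopes to the right and down, at radius r is drawn at 1 + k1 r^2 times it, then the intrinsics apply), "extrinsics" (4x4, takes a point from camera to world coordinates); the wrist camera has in their place "mount" (4x4, takes a point from camera to tool coordinates, whose origin is the TCP and whose axes are the flange's). Camera axes: x right, y down, z forward; pixel columns grow to the right and rows downward; lengths in m; the calibration is good to about 2 mm. A picture is of the moment at which its call begins: read the wrist's pose just before it. There is no depth.
- env.hand_in(): hands the job in; it is judged then, once.
The state is a dict: "clock": time; "q": joint angles; "qvel": joint speeds; "effort": joint torques, N m; "eef_pos": TCP position; "eef_rot": TCP orientation; "force": force on the tool from outside, world axes, zero at the start; "ft_torque": the same for the moment, N m; "finger_gap": opening from 0.0 (shut) to 1.0 (fully open); "gripper_force": force on a finger pad.
Only numpy, scipy, OpenCV 4.12 (cv2) and the standard library are available. Lean on these libraries where they do the work, as an engineer would, in place of code of your own. Each camera call takes 0.05 s, during which the arm holds its last target. There are 200 camera calls.

TASK

The ground nuts have rolled under the low riser shelf. Take the lid off the vibratory deburrer's bowl and set it aside, slide the flat scoop in under the shelf's lip, bring out all the nuts and tip them into the bowl. Then put the lid back on, properly seated, and only after that turn the speed dial to the long broad mark on its scale; finish with the scoop lying flat on the bench, and leave the other things on the bench where they are.

Things in the scene. Friction and masses are not known exactly. Their poses are not given: they have to be found in the camera images.
- riser: Low grey steel riser shelf fixed to the bench, 116 deep (x) x 180 wide (y) x 75 high, 3 mm sheet; origin on the bench under its middle. Open only at the front (its -x); back and sides closed, 174 wide inside. The turned-down front lip leaves an opening 61 high. The nuts lie under it in the rear 85 of its depth, within 60 of its middle line. Its top is clear.
- riser_lip (a point): Bench point straight below the middle of the shelf's lip, at its outer front face (riser frame x = -58); axes as the riser's: +x goes in under the shelf. Beside the way to it stands the belt grinder (fixed): it reaches out to about world x = 0.60 and is up to 160 high there, its dust duct near y = -0.25 180 high.
- riser_back (a point): Bench point at the middle of the inside of the shelf's back wall, 113 behind the lip's front face (riser frame x = +55).
- scoop_grip (a point): Middle of the scoop's flat-sided wooden handle, where to hold it: handle 20 wide (y), 28 high (z), 94 long (x), its middle 90 above the blade's underside; this point is 172 behind the nose and 47 behind the blade. Axes: x to the nose, z up as it lies flat. Scoop 0.26 kg, balanced about 66 ahead of this point. Starts flat on the bench.
- scoop_nose (a point): Middle of the scoop's nose edge, on the underside; axes as the grip's. Polished steel blade 125 long (x), 92 wide, with side rims (18 high) along its rear 70 only and a rear wall 36 high. Its top slopes from 0.4 at the nose to 3 at 40 behind: parts stopped by the back wall ride up on it if the nose is kept down on the bench. Level it carries them; they slide off beyond 14 to 20 degrees.
- tumbler: Vibratory deburrer, fixed to the bench: a round bowl with a loose lid over a base plate, and a green control box (66 x 72, 75 high) with the speed dial on its top. Origin on the bench under the bowl's axis; the box lies towards its -x, the dial's axis 120 from the bowl's. To its left the chain sharpener's head (fixed) overhangs the bench beyond about world y = 0.27, x 0.58 to 0.80, from 160 to 420 high.
- bowl_floor (a point): Centre of the bowl's inner floor, 34 above the bench. Inside radius 56 in its upper two thirds, about 51 at the floor; the rim is 61 above the floor.
- bowl_rim (a point): Centre of the bowl's mouth at rim height, 95 above the bench; rim radius 56 inside, 60 outside.
- lid_grip (a point): Middle of the round knob (26 across, 22 high) of the bowl's lid: a black disc 122 across, 5 thick, with a locating skirt 104 across and 8 deep below it that goes inside the bowl's rim. This point is 28 above the skirt's underside. 0.12 kg. Starts seated on the bowl.
- lid_rimseat (a point): Centre of the underside of the lid's disc, at rim height when the lid is seated (20 below the knob's middle).
- dial (a joint): Angle of the speed dial in rad, growing clockwise seen from above. 0 at the first short tick, where its pointer points to the tumbler's -x; a tick each 0.5 rad; the long broad mark is at 2.50. Starts between 0 and 0.5, stays where it is left (0.04 N m), stops at -0.1 and 4.2.
- dial_grip (a point): On the dial's axis at the height to grip it, 100 above the bench: a bar 38 long (this frame's x; white pointer at -x), 12 wide (y) and 28 high, from 17 below to 11 above this point, on a disc 40 across. The frame turns with the dial.
- dial_mark (a point): The long broad white mark on top of the control box, 28 from the dial's axis.
- nut_a_mid (a point): Centre of one of the M16 hex nuts to collect: 24 x 27, 13 high, 0.03 kg, lying flat under the riser shelf (None if absent: 4 to 6 are there).
- nut_b_mid (a point): Centre of one of the M16 hex nuts to collect: 24 x 27, 13 high, 0.03 kg, lying flat under the riser shelf (None if absent: 4 to 6 are there).
- nut_c_mid (a point): Centre of one of the M16 hex nuts to collect: 24 x 27, 13 high, 0.03 kg, lying flat under the riser shelf (None if absent: 4 to 6 are there).
- nut_d_mid (a point): Centre of one of the M16 hex nuts to collect: 24 x 27, 13 high, 0.03 kg, lying flat under the riser shelf (None if absent: 4 to 6 are there).
- nut_e_mid (a point): Centre of one of the M16 hex nuts to collect: 24 x 27, 13 high, 0.03 kg, lying flat under the riser shelf (None if absent: 4 to 6 are there).
- nut_f_mid (a point): Centre of one of the M16 hex nuts to collect: 24 x 27, 13 high, 0.03 kg, lying flat under the riser shelf (None if absent: 4 to 6 are there).
- oak_block: Oak packing block 44 x 85 x 38, a bystander.
- hex_key: Hexagon key 29 x 94 x 6, a bystander.
- feeler: Folded feeler gauge 15 x 95 x 12, a bystander.
- small_nut: Small M12 hex nut 18 x 20 x 10 lying apart on the bench, a bystander: not one of the nuts to collect.

How it is judged (in metres and radians):
On the way, in this order (a step that is already met when the one before it is completed fails the run):
1. the scoop's nose has been slid at least 60 mm in under the shelf's lip, down on the bench (x of scoop_nose in the frame of riser_lip between 0.06 and 0.13 m and y of scoop_nose in the frame of riser_lip between -0.087 and 0.087 m and height (world z) of scoop_nose below 0.02 m), for 0.1 s.
2. all the nuts lie in the bowl (horizontal distance between each of nut_a_mid, nut_b_mid, nut_c_mid, nut_d_mid, nut_e_mid, nut_f_mid and bowl_floor below 0.056 m and z of nut_a_mid in the frame of bowl_floor between -0.005 and 0.055 m and z of nut_b_mid in the frame of bowl_floor between -0.005 and 0.055 m and z of nut_c_mid in the frame of bowl_floor between -0.005 and 0.055 m and z of nut_d_mid in the frame of bowl_floor between -0.005 and 0.055 m and z of nut_e_mid in the frame of bowl_floor between -0.005 and 0.055 m and z of nut_f_mid in the frame of bowl_floor between -0.005 and 0.055 m), for 0.2 s.
3. the lid is seated on the bowl (horizontal distance between lid_rimseat and bowl_rim below 0.008 m and z of lid_rimseat in the frame of bowl_rim between -0.004 and 0.004 m and angle between lid_grip's own z axis and vertical below 0.08 rad), for 0.2 s.
4. the dial points at the long mark (value of joint dial between 2.36 and 2.64 rad), for 0.2 s.
At the end, for the whole second after the job is handed in: Every nut present lies in the bowl (within 56 mm of its axis, below the rim); lid seated (disc within 4 mm of rim height, 8 mm of the axis, 0.08 rad of level); dial at 2.36 to 2.64; scoop flat on the bench (nose within 12 mm of it, level within 0.12 rad) (all of step 2 and all of step 3 and all of step 4 and height (world z) of scoop_nose between -0.01 and 0.012 m and angle between scoop_nose's own z axis and vertical below 0.12 rad); the robot touches nothing.
It fails at once if the oak block is moved more than 3 cm (distance of oak_block from where it was at the start of the episode above 0.03 m).
It fails at once if the hex key is moved more than 3 cm (distance of hex_key from where it was at the start of the episode above 0.03 m).
It fails at once if the feeler is moved more than 3 cm (distance of feeler from where it was at the start of the episode above 0.03 m).
It fails at once if the small nut is moved more than 3 cm (distance of small_nut from where it was at the start of the episode above 0.03 m).
Of nut_a, nut_b, nut_c, nut_d, nut_e, nut_f only 4 to 6 are there at a start; the rules pass over those that are not, and their reading is None.
At some moment in a run one of nut_a, nut_b, nut_c, nut_d, nut_e, nut_f may be knocked a few centimetres aside while the robot is not near it.
It also fails if it takes over 210 s, if anything falls off the work surface, if the arm or the gripper's body presses on something with over 40 N, if the wrist force passes 120 N, or if a joint passes its speed limit or range.

## Working session

There is one attempt and no reset: what is moved stays moved. The work goes in short steps, Python scripts to look and compute and a tool call to move; the robot and the scene stay as the last step left them, time stands still between calls to the robot, and variables do not carry over. Pictures are saved under pics/ and viewed, at most 14 in all, crops included, and the job is handed in when it is done.

Besides the shell and the picture viewer there is one more tool, called after "Emit:" as name(argument=value, ...) on one line, values as JSON. send_rows: Moves the arm, as the interface text tells. Its arguments: {"type":"object","properties":{"deltas":{"type":"array","items":{"type":"object","properties":{"dx":{"type":"number"},"dy":{"type":"number"},"dz":{"type":"number"},"ax":{"type":"number"},"ay":{"type":"number"},"az":{"type":"number"}}}},"fingers":{"type":"number"}},"required":["deltas"]}

```bash
ls; mkdir -p pics; cat > h.py <<'E'
import numpy as np,cv2
from plant import env,cams
def snap(n,f=None):
    o=env.get_obs();c=cams.read_camera(n)
    im=np.ascontiguousarray(c["pixels"][:,:,::-1])
    if n=="wrist":
        T=np.eye(4);T[:3,:3]=o["eef_rot"];T[:3,3]=o["eef_pos"];E=T@np.array(c["mount"])
    else: E=np.array(c["extrinsics"])
    r=dict(im=im,K=np.array(c["K"]),k1=float(c["k1"]),E=E)
    if f: cv2.imwrite("pics/"+f+".png",im)
    np.save("/tmp/last_%s.npy"%n,r,allow_pickle=True)
    return r
def last(n): return np.load("/tmp/last_%s.npy"%n,allow_pickle=True).item()
def ray(c,u,v):
    K=c["K"];d=np.array([(u-K[0,2])/K[0,0],(v-K[1,2])/K[1,1]])
    p=d.copy()
    for _ in range(30): p=d/(1+c["k1"]*(p@p))
    w=c["E"][:3,:3]@np.r_[p,1];return c["E"][:3,3],w
def onz(c,u,v,z):
    o,w=ray(c,u,v);return o+w*(z-o[2])/w[2]
def proj(c,P):
    q=np.linalg.inv(c["E"])@np.r_[P,1];p=q[:2]/q[2];p=p*(1+c["k1"]*(p@p))
    return c["K"][:2,:2]@p+c["K"][:2,2]
def tri(a,ua,b,ub):
    o1,d1=ray(a,*ua);o2,d2=ray(b,*ub)
    A=np.stack([d1,-d2],1);s=np.linalg.lstsq(A,o2-o1,rcond=None)[0]
    p,q=o1+s[0]*d1,o2+s[1]*d2;return (p+q)/2,np.linalg.norm(p-q)
def go(P,R):
    "shift cm / rotvec deg in tool axes from present pose to world pose"
    o=env.get_obs();R0=np.array(o["eef_rot"])
    return np.round(R0.T@(np.array(P)-o["eef_pos"])*100,2),np.round(np.degrees(cv2.Rodrigues(R0.T@np.array(R))[0].ravel()),2)
def st():
    o=env.get_obs();print(o["clock"],np.round(o["eef_pos"],4),np.round(o["eef_rot"],3).tolist(),np.round(o["q"],1),np.round(o["force"],1),o["finger_gap"],o["gripper_force"])
E
python3 - <<'E'
from h import *
for n in("top","side"):
    c=snap(n,n+"0");print(n,np.round(c["E"],3).tolist(),c["K"].tolist(),c["k1"])
snap("wrist","wrist0");st()
E
```

```text
pics
top [[-0.008, -0.992, 0.127, 0.494], [-1.0, 0.008, 0.007, 0.051], [-0.008, -0.127, -0.992, 1.06], [0.0, 0.0, 0.0, 1.0]] [[384.7642090462503, 0.0, 281.5253228740362], [0.0, 384.7642090462503, 208.89962270744462], [0.0, 0.0, 1.0]] 0.010936273330218719
side [[-0.976, -0.119, 0.183, 0.435], [-0.218, 0.575, -0.788, 0.803], [-0.012, -0.809, -0.587, 0.674], [0.0, 0.0, 0.0, 1.0]] [[444.18677535937195, 0.0, 277.04654497081316], [0.0, 444.18677535937195, 212.57439464863478], [0.0, 0.0, 1.0]] -0.09597835065001613
0.15 [ 0.1697 -0.5488  0.2414] [[0.955, 0.295, -0.0], [0.295, -0.955, 0.002], [0.0, -0.002, -1.0]] [-81.4  11.9  88.4  -0.   79.8  -8.6] [0.  0.4 0.8] 0.9950676369047634 0.0
```

View pics/top0.png

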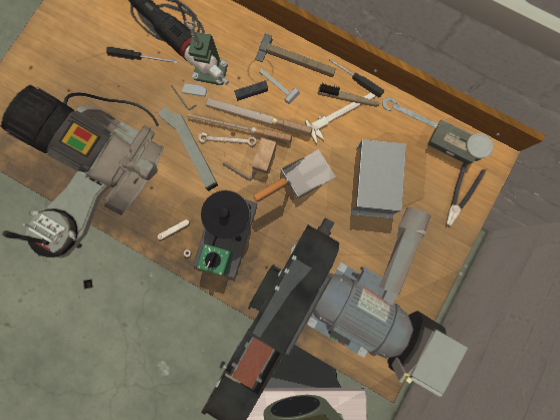

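View pics/side0.png

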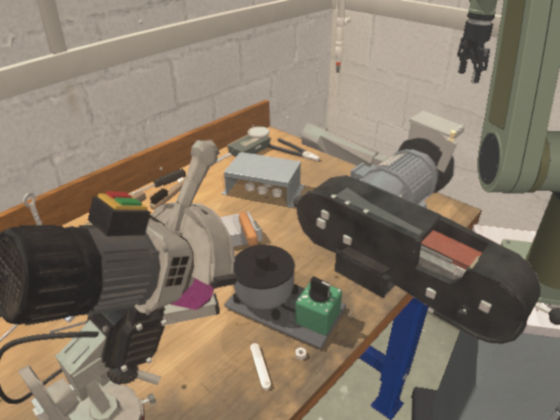

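```bash
python3 - <<'E'
from h import *
im=cv2.imread("pics/top0.png")[125:295,150:416];cv2.imwrite("pics/top0c.png",cv2.resize(im,None,fx=3,fy=3,interpolation=cv2.INTER_CUBIC))
im=cv2.imread("pics/side0.png")[140:400,180:360];cv2.imwrite("pics/side0c.png",cv2.resize(im,None,fx=2.3,fy=2.3,interpolation=cv2.INTER_CUBIC))
E
```

```text
(no output)
```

View pics/top0c.png

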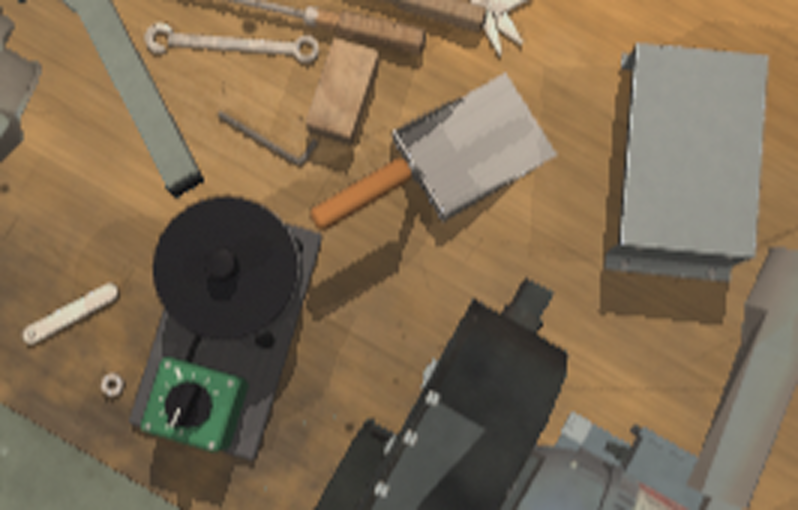

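View pics/side0c.png

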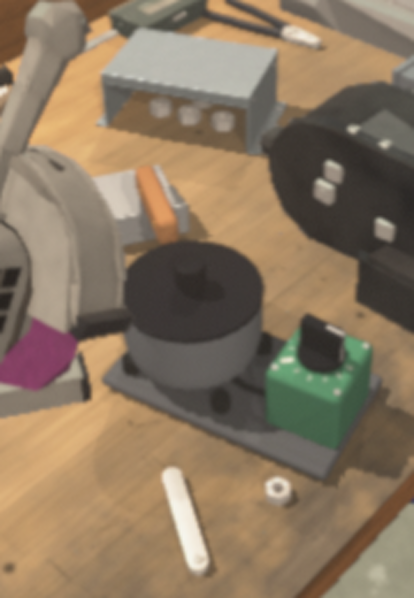

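```bash
python3 - <<'E'
from h import *
c=last("top")
def W(n,x,y,z): p=onz(c,150+x/3-.33,125+y/3-.33,z);print(n,np.round(p,4));return p
L=[W("r",x,y,.075) for x,y in((637,45),(768,57),(755,257),(622,246))]
print("mid",sum(L)/4, [np.linalg.norm(L[i]-L[i-1]) for i in range(4)])
for a,b in((0,1),(3,2),(3,0)): d=L[b]-L[a];print("dir",np.degrees(np.arctan2(d[1],d[0])))
n1=W("nose",503,75,.001);n2=W("nose",555,155,.001);r1=W("rear",395,135,.02);r2=W("rear",443,215,.02)
d=(n1+n2-r1-r2);print("scoopdir",np.degrees(np.arctan2(d[1],d[0])))
h1=W("hfront",405,166,.104);h2=W("hend",318,215,.104);d=h1-h2;print("len",np.linalg.norm(d),np.degrees(np.arctan2(d[1],d[0])))
W("knob",222,263,.126);
W("lid",227,267,.1);d1=W("dial",188,405,.106);d2=W("pt",171,420,.106)
B=[W("box",x,y,.075) for x,y in((168,360),(243,375),(225,450),(145,430))];print(sum(B)/4)
W("mark",178,373,.075)
for n,x,y in(("oak",345,85),("oakc",310,130),("oakc",347,140),("hex",305,160),("fe",72,313),("sn",112,385)):W(n,x,y,.02 if n!="oakc" else .038)
E
```

```text
r [ 0.8019 -0.1558  0.075 ]
r [ 0.7898 -0.2699  0.075 ]
r [ 0.6134 -0.2504  0.075 ]
r [ 0.6239 -0.137   0.075 ]
mid [ 0.70729088 -0.20324803  0.075     ] [np.float64(0.17899736726949203), np.float64(0.11469890972267079), np.float64(0.1774594517240693), np.float64(0.1138756279270661)]
dir -96.06096518763505
dir -95.28632944660004
dir -6.038566376672493
nose [ 0.7973 -0.0443  0.001 ]
nose [ 0.72   -0.0914  0.001 ]
rear [0.736  0.0578 0.02  ]
rear [0.6611 0.0146 0.02  ]
scoopdir -60.014510405971805
hfront [0.6897 0.049  0.104 ]
hend [0.6485 0.1224 0.104 ]
len 0.08413619895765127 -60.69171954539314
knob [0.606 0.199 0.126]
lid [0.6057 0.1989 0.1   ]
dial [0.4913 0.2287 0.106 ]
pt [0.4793 0.2425 0.106 ]
box [0.5294 0.2522 0.075 ]
box [0.5161 0.1881 0.075 ]
box [0.4534 0.2027 0.075 ]
box [0.4706 0.2706 0.075 ]
[0.49236827 0.22840129 0.075     ]
mark [0.5183 0.2435 0.075 ]
oak [0.7838 0.1037 0.02  ]
oakc [0.7372 0.1346 0.038 ]
oakc [0.7276 0.1011 0.038 ]
hex [0.7134 0.1406 0.02  ]
fe [0.5744 0.351  0.02  ]
sn [0.5094 0.3133 0.02  ]
```

Emit:
send_rows(deltas=[{"dx":3,"dy":-3,"dz":-1,"az":-5},{"dx":6,"dy":-6,"dz":-2,"az":-10},{"dx":9,"dy":-9,"dz":-3,"az":-15},{"dx":12,"dy":-12,"dz":-4,"az":-20},{"dx":15,"dy":-15,"dz":-5,"az":-25},{"dx":18,"dy":-18,"dz":-6,"az":-30},{"dx":21,"dy":-21,"dz":-6,"az":-35},{"dx":25,"dy":-24,"dz":-6,"az":-40},{"dx":28,"dy":-27,"dz":-6,"az":-45},{"dx":31,"dy":-29,"dz":-6,"az":-50}], fingers=1)

```text
invalid input at $.deltas[0]: expected keys dx, dy, dz, ax, ay, az
```

```bash
python3 - <<'E'
from h import *
st()
def R(f):
    f=np.radians(f);return np.array([[np.cos(f),np.sin(f),0],[np.sin(f),-np.cos(f),0],[0,0,-1]])
print(go((.606,.199,.28),R(90)))
E
cat >> h.py <<'E'
def R(f,p=0):
    "tool x yaw f, z down; p: pitch of scoop nose-down (tool x = -scoop x)"
    f=np.radians(f);A=np.array([[np.cos(f),np.sin(f),0],[np.sin(f),-np.cos(f),0],[0,0,-1]])
    return A@cv2.Rodrigues(np.array([0,np.radians(p),0]))[0]
E
```

```text
0.15 [ 0.1697 -0.5488  0.2414] [[0.955, 0.295, -0.0], [0.295, -0.955, 0.002], [0.0, -0.002, -1.0]] [-81.4  11.9  88.4  -0.   79.8  -8.6] [0.  0.4 0.8] 0.9950676369047634 0.0
(array([ 63.77, -58.56,  -3.74]), array([ -0.08,  -0.08, -72.82]))
```

Emit:
send_rows(deltas=[{"dx":3,"dy":-3,"dz":-1,"ax":0,"ay":0,"az":-5},{"dx":6,"dy":-6,"dz":-2,"ax":0,"ay":0,"az":-10},{"dx":10,"dy":-9,"dz":-3,"ax":0,"ay":0,"az":-15},{"dx":13,"dy":-12,"dz":-4,"ax":0,"ay":0,"az":-20},{"dx":16,"dy":-15,"dz":-5,"ax":0,"ay":0,"az":-25},{"dx":19,"dy":-18,"dz":-6,"ax":0,"ay":0,"az":-30},{"dx":22,"dy":-21,"dz":-6,"ax":0,"ay":0,"az":-35},{"dx":25,"dy":-24,"dz":-6,"ax":0,"ay":0,"az":-40},{"dx":29,"dy":-27,"dz":-6,"ax":0,"ay":0,"az":-45},{"dx":32,"dy":-29,"dz":-6,"ax":0,"ay":0,"az":-50}], fingers=1)

```text
clock: 1.15
eef_pos: [0.3905, -0.1753, 0.3023]
eef_rot: [[0.383, 0.924, 0.001], [0.924, -0.383, 0.0], [0.001, 0.0, -1.0]]
force: [0.5, -0.6, 0.0]
finger_gap: 1.001
gripper_force: 0.0
```

```bash
python3 - <<'E'
from h import *
st()
print(go((.606,.199,.28),R(90)))
E
```

```text
1.15 [ 0.3905 -0.1753  0.3023] [[0.383, 0.924, 0.001], [0.924, -0.383, 0.0], [0.001, 0.0, -1.0]] [-35.8  -9.3 102.8   0.   86.5 -13.3] [ 0.5 -0.6  0. ] 1.0013407050940055 0.0
(array([42.83,  5.55,  2.26]), array([  0.03,  -0.03, -22.55]))
```

Emit:
send_rows(deltas=[{"dx":4,"dy":0.5,"dz":0,"ax":0,"ay":0,"az":-3},{"dx":8,"dy":1,"dz":0,"ax":0,"ay":0,"az":-6},{"dx":13,"dy":1.6,"dz":0,"ax":0,"ay":0,"az":-9},{"dx":18,"dy":2.2,"dz":0,"ax":0,"ay":0,"az":-12},{"dx":23,"dy":2.9,"dz":0,"ax":0,"ay":0,"az":-15},{"dx":28,"dy":3.5,"dz":0,"ax":0,"ay":0,"az":-18},{"dx":33,"dy":4.2,"dz":0.5,"ax":0,"ay":0,"az":-20},{"dx":38,"dy":5,"dz":1,"ax":0,"ay":0,"az":-22},{"dx":41,"dy":5.3,"dz":2,"ax":0,"ay":0,"az":-22.5},{"dx":42.8,"dy":5.5,"dz":2.2,"ax":0,"ay":0,"az":-22.5}])

```text
clock: 2.15
eef_pos: [0.6064, 0.1982, 0.2777]
eef_rot: [[0.003, 1.0, -0.004], [1.0, -0.003, 0.0], [0.0, -0.004, -1.0]]
force: [0.4, -0.3, -0.1]
finger_gap: 0.998
gripper_force: 0.0
```

```bash
python3 - <<'E'
from h import *
st();c=snap("wrist","w1")
print(np.round(c["E"],3).tolist(),c["K"].tolist())
for n,P in(("knob",(.606,.199,.126)),("dial",(.4913,.2287,.111)),("tip",(.606,.199,.27))): print(n,proj(c,P))
print(go((.606,.199,.114),R(90)))
E
```

```text
2.15 [0.6064 0.1982 0.2777] [[0.003, 1.0, -0.004], [1.0, -0.003, 0.0], [0.0, -0.004, -1.0]] [10.3 18.2 76.2  0.  85.8 10.5] [ 0.4 -0.3 -0.1] 0.9977679796731339 0.0
[[1.0, -0.002, -0.005, 0.607], [-0.003, -0.966, -0.259, 0.263], [-0.004, 0.259, -0.966, 0.409], [0.0, 0.0, 0.0, 1.0]] [[377.89671391767206, 0.0, 281.00732757767196], [0.0, 377.89671391767206, 211.89719488754565], [0.0, 0.0, 1.0]]
knob [280.946244   197.48469658]
dial [137.14071633 157.4816406 ]
tip [279.30183587 277.56492941]
(array([-0.09, -0.06, 16.36]), array([-0.15, -0.1 , -0.11]))
```

View pics/w1.png

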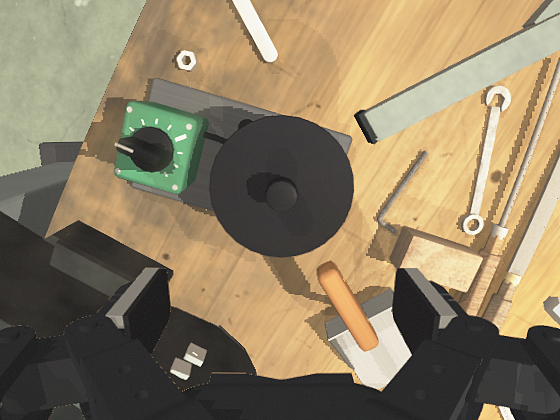

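```bash
python3 - <<'E'
from h import *
t=last("top");w=last("wrist");s=last("side")
print(tri(t,(211.7,187),w,(366,127)))
print(tri(t,(211.7,187),s,(180+100/2.3,140+325/2.3)))
# knob
k1=onz(w,282,194,.126);print(k1, tri(t,(223.7,212.3),w,(282,194)))
print("dial",onz(w,153,148,.111),"pointer",onz(w,120,146,.111))
B=[onz(w,u,v,.075) for u,v in((130,100),(208,119),(193,192),(116,182))];print(np.round(B,4),sum(B)/4)
print("mark",onz(w,178,137,.075))
E
```

```text
(array([0.68867927, 0.24811404, 0.02871116]), np.float64(0.0022871717537151447))
(array([0.6757177 , 0.2380924 , 0.07702423]), np.float64(0.0054903998891086))
[0.60681476 0.20173117 0.126     ] (array([0.60688897, 0.20013257, 0.11881126]), np.float64(0.00019279434017974222))
dial [0.50485744 0.23604925 0.111     ] pointer [0.47812548 0.23800915 0.111     ]
[[0.4753 0.2745 0.075 ]
 [0.5428 0.2572 0.075 ]
 [0.526  0.1927 0.075 ]
 [0.4553 0.2024 0.075 ]] [0.49983881 0.23170481 0.075     ]
mark [0.51557958 0.24208783 0.075     ]
```

Emit:
send_rows(deltas=[{"dx":0.2,"dy":0,"dz":0,"ax":0,"ay":0,"az":8},{"dx":0.2,"dy":0,"dz":0,"ax":0,"ay":0,"az":16},{"dx":0.2,"dy":0,"dz":1,"ax":0,"ay":0,"az":24},{"dx":0.2,"dy":0,"dz":3,"ax":0,"ay":0,"az":32},{"dx":0.2,"dy":0,"dz":5,"ax":0,"ay":0,"az":40},{"dx":0.2,"dy":0,"dz":7,"ax":0,"ay":0,"az":48},{"dx":0.2,"dy":0,"dz":9,"ax":0,"ay":0,"az":56},{"dx":0.2,"dy":0,"dz":10.5,"ax":0,"ay":0,"az":60},{"dx":0.2,"dy":0,"dz":11.5,"ax":0,"ay":0,"az":60},{"dx":0.2,"dy":0,"dz":12,"ax":0,"ay":0,"az":60}])

```text
clock: 3.2
eef_pos: [0.6058, 0.1969, 0.159]
eef_rot: [[0.868, 0.496, -0.002], [0.496, -0.868, -0.0], [-0.002, -0.001, -1.0]]
force: [0.7, 0.4, 0.0]
finger_gap: 1.0
gripper_force: 0.0
```

```bash
python3 - <<'E'
from h import *
st();c=snap("wrist","w2")
print(go((.607,.2005,.114),R(30)))
im=c["im"];g=im.max(2)
print(proj(c,(.607,.2005,.126)))
x,y=map(int,proj(c,(.607,.2005,.126)))
E
```

```text
3.2 [0.6058 0.1969 0.159 ] [[0.868, 0.496, -0.002], [0.496, -0.868, -0.0], [-0.002, -0.001, -1.0]] [10.2 23.5 83.5 -0.  73.1 70.5] [0.7 0.4 0. ] 0.999923730924097 0.0
(array([ 0.29, -0.25,  4.48]), array([-0.04,  0.12, -0.26]))
[274.7432776  250.95616687]
```

View pics/w2.png

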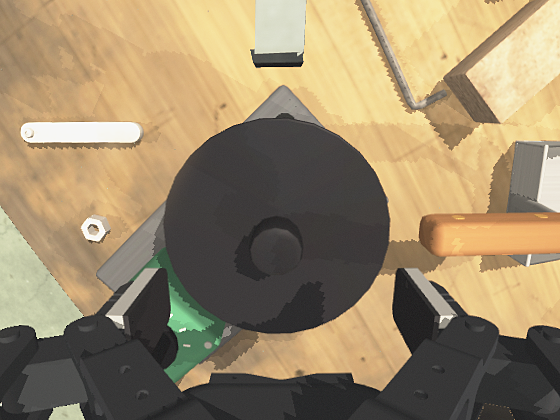

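Emit:
send_rows(deltas=[{"dx":0.3,"dy":-0.15,"dz":1,"ax":0,"ay":0,"az":0},{"dx":0.3,"dy":-0.15,"dz":2,"ax":0,"ay":0,"az":0},{"dx":0.3,"dy":-0.15,"dz":3,"ax":0,"ay":0,"az":0},{"dx":0.3,"dy":-0.15,"dz":3.8,"ax":0,"ay":0,"az":0},{"dx":0.3,"dy":-0.15,"dz":4.4,"ax":0,"ay":0,"az":0},{"dx":0.3,"dy":-0.15,"dz":4.4,"ax":0,"ay":0,"az":0},{"dx":0.3,"dy":-0.15,"dz":4.4,"ax":0,"ay":0,"az":0},{"dx":0.3,"dy":-0.15,"dz":4.4,"ax":0,"ay":0,"az":0},{"dx":0.3,"dy":-0.15,"dz":4.4,"ax":0,"ay":0,"az":0},{"dx":0.3,"dy":-0.15,"dz":4.4,"ax":0,"ay":0,"az":0}])

```text
clock: 4.25
eef_pos: [0.6088, 0.2002, 0.1168]
eef_rot: [[0.869, 0.495, 0.001], [0.495, -0.869, 0.0], [0.001, 0.0, -1.0]]
force: [-0.0, 0.8, -0.4]
finger_gap: 0.997
gripper_force: 0.0
```

Emit:
send_rows(deltas=[{"dx":0,"dy":0,"dz":0,"ax":0,"ay":0,"az":0},{"dx":0,"dy":0,"dz":0,"ax":0,"ay":0,"az":0},{"dx":0,"dy":0,"dz":0,"ax":0,"ay":0,"az":0},{"dx":0,"dy":0,"dz":0,"ax":0,"ay":0,"az":0},{"dx":0,"dy":0,"dz":0,"ax":0,"ay":0,"az":0},{"dx":0,"dy":0,"dz":0,"ax":0,"ay":0,"az":0},{"dx":0,"dy":0,"dz":0,"ax":0,"ay":0,"az":0},{"dx":0,"dy":0,"dz":0,"ax":0,"ay":0,"az":0},{"dx":0,"dy":0,"dz":0,"ax":0,"ay":0,"az":0},{"dx":0,"dy":0,"dz":0,"ax":0,"ay":0,"az":0}], fingers=0)

```text
clock: 5.25
eef_pos: [0.6087, 0.2002, 0.1166]
eef_rot: [[0.869, 0.495, 0.001], [0.495, -0.869, 0.0], [0.001, 0.0, -1.0]]
force: [-0.3, -0.1, 2.7]
finger_gap: 0.282
gripper_force: 59.3
```

Emit:
send_rows(deltas=[{"dx":0,"dy":0,"dz":-1,"ax":0,"ay":0,"az":0},{"dx":0,"dy":0,"dz":-2.5,"ax":0,"ay":0,"az":0},{"dx":0,"dy":0,"dz":-5,"ax":0,"ay":0,"az":0},{"dx":0,"dy":0,"dz":-7.5,"ax":0,"ay":0,"az":0},{"dx":-0.5,"dy":2,"dz":-10,"ax":0,"ay":0,"az":0},{"dx":-1.3,"dy":5,"dz":-10,"ax":0,"ay":0,"az":0},{"dx":-2.1,"dy":8,"dz":-10,"ax":0,"ay":0,"az":0},{"dx":-3.2,"dy":12,"dz":-10,"ax":0,"ay":0,"az":0},{"dx":-4.3,"dy":16,"dz":-10,"ax":0,"ay":0,"az":0},{"dx":-5.4,"dy":20,"dz":-10,"ax":0,"ay":0,"az":0}])

```text
clock: 6.25
eef_pos: [0.6608, -0.0017, 0.2175]
eef_rot: [[0.869, 0.495, 0.001], [0.495, -0.869, -0.0], [0.001, 0.001, -1.0]]
force: [0.5, 0.5, -1.3]
finger_gap: 0.284
gripper_force: 59.1
```

Emit:
send_rows(deltas=[{"dx":-1,"dy":4,"dz":0,"ax":0,"ay":0,"az":0},{"dx":-2,"dy":8,"dz":0,"ax":0,"ay":0,"az":0},{"dx":-3,"dy":12,"dz":0,"ax":0,"ay":0,"az":0},{"dx":-4,"dy":15,"dz":0,"ax":0,"ay":0,"az":0},{"dx":-4.7,"dy":18,"dz":1,"ax":0,"ay":0,"az":0},{"dx":-5.4,"dy":20,"dz":3,"ax":0,"ay":0,"az":0},{"dx":-5.4,"dy":20.4,"dz":5,"ax":0,"ay":0,"az":0},{"dx":-5.4,"dy":20.4,"dz":7,"ax":0,"ay":0,"az":0},{"dx":-5.4,"dy":20.4,"dz":8.5,"ax":0,"ay":0,"az":0},{"dx":-5.4,"dy":20.4,"dz":9.3,"ax":0,"ay":0,"az":0}])

```text
clock: 7.25
eef_pos: [0.7137, -0.2038, 0.1216]
eef_rot: [[0.869, 0.495, -0.003], [0.495, -0.869, 0.001], [-0.002, -0.002, -1.0]]
force: [-0.6, 0.4, -1.6]
finger_gap: 0.28
gripper_force: 59.1
```

```bash
python3 - <<'E'
from h import *
st();c=snap("side","s1");snap("top")
print(go((.715,-.205,.105),R(29.7)))
E
```

```text
7.25 [ 0.7137 -0.2038  0.1216] [[0.869, 0.495, -0.003], [0.495, -0.869, 0.001], [-0.002, -0.002, -1.0]] [-22.6  37.7  66.8   0.   75.7  37.7] [-0.6  0.4 -1.6] 0.28007190347791816 59.132564663887024
(array([0.04, 0.19, 1.69]), array([-0.13,  0.1 ,  0.  ]))
```

View pics/s1.png

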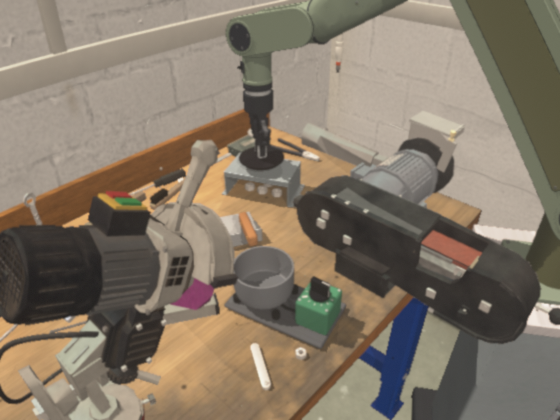

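Emit:
send_rows(deltas=[{"dx":0,"dy":0,"dz":0.5,"ax":0,"ay":0,"az":0},{"dx":0,"dy":0,"dz":0.9,"ax":0,"ay":0,"az":0},{"dx":0,"dy":0,"dz":1.2,"ax":0,"ay":0,"az":0},{"dx":0,"dy":0,"dz":1.4,"ax":0,"ay":0,"az":0},{"dx":0,"dy":0,"dz":1.5,"ax":0,"ay":0,"az":0},{"dx":0,"dy":0,"dz":1.5,"ax":0,"ay":0,"az":0},{"dx":0,"dy":0,"dz":1.5,"ax":0,"ay":0,"az":0},{"dx":0,"dy":0,"dz":1.5,"ax":0,"ay":0,"az":0},{"dx":0,"dy":0,"dz":1.5,"ax":0,"ay":0,"az":0},{"dx":0,"dy":0,"dz":1.5,"ax":0,"ay":0,"az":0}])

```text
clock: 8.35
eef_pos: [0.7147, -0.2043, 0.1084]
eef_rot: [[0.869, 0.495, 0.0], [0.495, -0.869, -0.0], [0.0, 0.0, -1.0]]
force: [-0.8, 0.1, -1.9]
finger_gap: 0.279
gripper_force: 59.1
```

Emit:
send_rows(deltas=[{"dx":0,"dy":0,"dz":0.1,"ax":0,"ay":0,"az":0},{"dx":0,"dy":0,"dz":0.2,"ax":0,"ay":0,"az":0},{"dx":0,"dy":0,"dz":0.3,"ax":0,"ay":0,"az":0},{"dx":0,"dy":0,"dz":0.35,"ax":0,"ay":0,"az":0},{"dx":0,"dy":0,"dz":0.35,"ax":0,"ay":0,"az":0},{"dx":0,"dy":0,"dz":0.35,"ax":0,"ay":0,"az":0},{"dx":0,"dy":0,"dz":0.35,"ax":0,"ay":0,"az":0},{"dx":0,"dy":0,"dz":0.35,"ax":0,"ay":0,"az":0},{"dx":0,"dy":0,"dz":0.35,"ax":0,"ay":0,"az":0},{"dx":0,"dy":0,"dz":0.35,"ax":0,"ay":0,"az":0}])

```text
clock: 9.35
eef_pos: [0.7147, -0.2043, 0.1048]
eef_rot: [[0.869, 0.495, 0.0], [0.495, -0.869, -0.0], [0.0, 0.0, -1.0]]
force: [0.2, 0.5, -0.6]
finger_gap: 0.278
gripper_force: 59.3
```

Emit:
send_rows(deltas=[{"dx":0,"dy":0,"dz":0,"ax":0,"ay":0,"az":0},{"dx":0,"dy":0,"dz":0,"ax":0,"ay":0,"az":0},{"dx":0,"dy":0,"dz":0,"ax":0,"ay":0,"az":0},{"dx":0,"dy":0,"dz":0,"ax":0,"ay":0,"az":0},{"dx":0,"dy":0,"dz":0,"ax":0,"ay":0,"az":0},{"dx":0,"dy":0,"dz":-1,"ax":0,"ay":0,"az":0},{"dx":0,"dy":0,"dz":-3,"ax":0,"ay":0,"az":0},{"dx":0,"dy":0,"dz":-5,"ax":0,"ay":0,"az":0},{"dx":0,"dy":0,"dz":-8,"ax":0,"ay":0,"az":0},{"dx":0,"dy":0,"dz":-11,"ax":0,"ay":0,"az":0}], fingers=0.65)

```text
clock: 10.35
eef_pos: [0.7144, -0.2042, 0.2161]
eef_rot: [[0.869, 0.495, -0.0], [0.495, -0.869, 0.0], [-0.0, -0.0, -1.0]]
force: [0.1, 0.3, 0.5]
finger_gap: 0.65
gripper_force: 0.0
```

```bash
python3 - <<'E'
from h import *
st()
print(go((.671,.084,.24),R(119.7)))
E
```

```text
10.35 [ 0.7144 -0.2042  0.2161] [[0.869, 0.495, -0.0], [0.495, -0.869, 0.0], [-0.0, -0.0, -1.0]] [-22.6  33.3  62.2  -0.   84.5  37.7] [0.1 0.3 0.5] 0.6501569082819169 0.0
(array([ 10.5 , -27.19,  -2.38]), array([-3.000e-02, -0.000e+00, -9.002e+01]))
```

Emit:
send_rows(deltas=[{"dx":1,"dy":-2.5,"dz":0,"ax":0,"ay":0,"az":-8.5},{"dx":2,"dy":-5.5,"dz":-1,"ax":0,"ay":0,"az":-17},{"dx":3,"dy":-8.5,"dz":-2,"ax":0,"ay":0,"az":-25.5},{"dx":4,"dy":-11.5,"dz":-2.4,"ax":0,"ay":0,"az":-34},{"dx":5,"dy":-14.5,"dz":-2.4,"ax":0,"ay":0,"az":-42.5},{"dx":6,"dy":-17.5,"dz":-2.4,"ax":0,"ay":0,"az":-51},{"dx":7,"dy":-20.5,"dz":-2.4,"ax":0,"ay":0,"az":-59.5},{"dx":8.5,"dy":-23.5,"dz":-2.4,"ax":0,"ay":0,"az":-68},{"dx":10,"dy":-26,"dz":-2.4,"ax":0,"ay":0,"az":-76.5},{"dx":10.5,"dy":-27.2,"dz":-2.4,"ax":0,"ay":0,"az":-85}])

```text
clock: 11.35
eef_pos: [0.6711, 0.087, 0.24]
eef_rot: [[-0.426, 0.905, 0.001], [0.905, 0.426, 0.001], [0.0, 0.002, -1.0]]
force: [-0.3, -0.9, 0.3]
finger_gap: 0.649
gripper_force: 0.0
```

```bash
python3 - <<'E'
from h import *
st();c=snap("wrist","w3");s=last("side")
ex=np.array([-.096,-.995]);ey=np.array([.995,-.096]);L=np.array([.7129,-.1455])
for x,y in((160,104),(190,112),(224,118),(204,102)):
    p=onz(s,180+x/2.3,140+y/2.3,.010);d=p[:2]-L;print(np.round(p,3),"riser x,y",d@ex,d@ey)
# handle orange mask
hsv=cv2.cvtColor(c["im"],cv2.COLOR_BGR2HSV);m=cv2.inRange(hsv,(5,140,120),(16,255,255))
n,l,stt,cc=cv2.connectedComponentsWithStats(m)
i=1+np.argmax(stt[1:,4]);print(stt[i],cc[i])
ct=cv2.findContours((l==i).astype(np.uint8),0,2)[0][0];r=cv2.minAreaRect(ct);print(r)
b=cv2.boxPoints(r);W=[onz(c,*p,.100) for p in b];print(np.round(W,4),sum(W)/4)
E
```

```text
11.35 [0.6711 0.087  0.24  ] [[-0.426, 0.905, 0.001], [0.905, 0.426, 0.001], [0.0, 0.002, -1.0]] [  0.   24.1  72.7   0.1  83.1 -25.1] [-0.3 -0.9  0.3] 0.6494870363481553 0.0
[ 0.746 -0.2    0.01 ] riser x,y 0.05150725422085609 0.03848691187540051
[ 0.706 -0.19   0.01 ] riser x,y 0.045360376971755954 -0.0023383419209800724
[ 0.663 -0.186  0.01 ] riser x,y 0.04487732761679745 -0.045315365451039764
[ 0.695 -0.216  0.01 ] riser x,y 0.07143065615068647 -0.011084404745107336
[ 259  138   35  123 3024] [276.18683862 198.24041005]
((276.4892578125, 198.6949462890625), (122.28338623046875, 26.170225143432617), 84.17366027832031)
[[0.6367 0.1215 0.1   ]
 [0.6526 0.131  0.1   ]
 [0.7005 0.0518 0.1   ]
 [0.6833 0.0413 0.1   ]] [0.66829638 0.08639503 0.1       ]
```

View pics/w3.png

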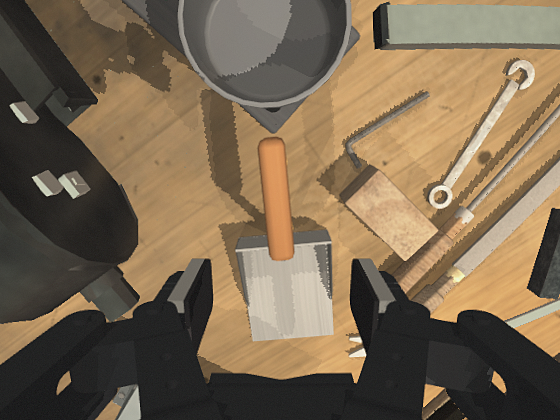

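```bash
python3 - <<'E'
from h import *
print(go((.6683,.0864,.082),R(120.5)))
E
```

```text
(array([-0.09, -0.34, 15.79]), array([ 0.1 , -0.08, -5.04]))
```

Emit:
send_rows(deltas=[{"dx":0,"dy":-0.3,"dz":1,"ax":0,"ay":0,"az":-3},{"dx":-0.1,"dy":-0.3,"dz":3,"ax":0,"ay":0,"az":-5},{"dx":-0.1,"dy":-0.3,"dz":5.5,"ax":0,"ay":0,"az":-5},{"dx":-0.1,"dy":-0.3,"dz":8,"ax":0,"ay":0,"az":-5},{"dx":-0.1,"dy":-0.3,"dz":10.5,"ax":0,"ay":0,"az":-5},{"dx":-0.1,"dy":-0.3,"dz":13,"ax":0,"ay":0,"az":-5},{"dx":-0.1,"dy":-0.3,"dz":14.8,"ax":0,"ay":0,"az":-5},{"dx":-0.1,"dy":-0.3,"dz":15.8,"ax":0,"ay":0,"az":-5},{"dx":-0.1,"dy":-0.3,"dz":15.8,"ax":0,"ay":0,"az":-5},{"dx":-0.1,"dy":-0.3,"dz":15.8,"ax":0,"ay":0,"az":-5}])

```text
clock: 12.4
eef_pos: [0.6697, 0.0815, 0.0819]
eef_rot: [[-0.494, 0.869, 0.002], [0.869, 0.494, -0.0], [-0.001, 0.001, -1.0]]
force: [0.4, 0.1, 0.5]
finger_gap: 0.651
gripper_force: 0.0
```

Emit:
send_rows(deltas=[{"dx":0,"dy":0,"dz":0,"ax":0,"ay":0,"az":0},{"dx":0,"dy":0,"dz":0,"ax":0,"ay":0,"az":0},{"dx":0,"dy":0,"dz":0,"ax":0,"ay":0,"az":0},{"dx":0,"dy":0,"dz":0,"ax":0,"ay":0,"az":0},{"dx":0,"dy":0,"dz":0,"ax":0,"ay":0,"az":0},{"dx":0,"dy":0,"dz":0,"ax":0,"ay":0,"az":0},{"dx":0,"dy":0,"dz":0,"ax":0,"ay":0,"az":0},{"dx":0,"dy":0,"dz":0,"ax":0,"ay":0,"az":0},{"dx":0,"dy":0,"dz":0,"ax":0,"ay":0,"az":0},{"dx":0,"dy":0,"dz":0,"ax":0,"ay":0,"az":0}], fingers=0)

```text
clock: 13.4
eef_pos: [0.6698, 0.0819, 0.0822]
eef_rot: [[-0.495, 0.869, 0.002], [0.869, 0.495, -0.0], [-0.001, 0.002, -1.0]]
force: [-1.4, -0.0, 4.3]
finger_gap: 0.223
gripper_force: 60.9
```

```bash
python3 - <<'E'
from h import *
st()
ex=np.array([-.096,-.995,0]);ey=np.array([.995,-.096,0]);L=np.array([.7129,-.1455,0])
# grip target for nose at riser x=-0.02, y=+0.03
for x,y,z in((-.02,.03,.10),(-.02,-.03,.1)): print(go(L+ex*(x-.172)+ey*y+np.array([0,0,z]),R(84.5)))
E
```

```text
13.4 [0.6698 0.0819 0.0822] [[-0.495, 0.869, 0.002], [0.869, 0.495, -0.0], [-0.001, 0.002, -1.0]] [ -0.4  32.4  80.3  -0.   67.2 -30. ] [-1.4 -0.   4.3] 0.22298208645763767 60.88905215263367
(array([-7.94,  6.  , -1.76]), array([1.300e-01, 3.000e-02, 3.518e+01]))
(array([-4.48,  1.1 , -1.77]), array([1.300e-01, 3.000e-02, 3.518e+01]))
```

Emit:
send_rows(deltas=[{"dx":0,"dy":0,"dz":-0.5,"ax":0,"ay":0,"az":0},{"dx":0,"dy":0,"dz":-1,"ax":0,"ay":0,"az":0},{"dx":-0.5,"dy":0.2,"dz":-1.5,"ax":0,"ay":0,"az":5},{"dx":-1,"dy":0.4,"dz":-1.5,"ax":0,"ay":0,"az":10},{"dx":-1.5,"dy":0.7,"dz":-1.5,"ax":0,"ay":0,"az":15},{"dx":-2.1,"dy":1,"dz":-1.5,"ax":0,"ay":0,"az":20},{"dx":-2.8,"dy":1.3,"dz":-1.5,"ax":0,"ay":0,"az":25},{"dx":-3.4,"dy":1.5,"dz":-1.5,"ax":0,"ay":0,"az":30},{"dx":-3.9,"dy":1.7,"dz":-1.5,"ax":0,"ay":0,"az":35},{"dx":-3.9,"dy":1.7,"dz":-1.5,"ax":0,"ay":0,"az":35}])

```text
clock: 14.4
eef_pos: [0.7028, 0.0559, 0.0949]
eef_rot: [[0.093, 0.996, -0.001], [0.996, -0.093, 0.0], [0.0, -0.001, -1.0]]
force: [-0.6, -0.1, -2.1]
finger_gap: 0.224
gripper_force: 59.8
```

```bash
python3 - <<'E'
from h import *
st();s=snap("side");t=snap("top")
im=np.hstack([cv2.resize(s["im"][130:270,200:340],None,fx=2.8,fy=2.8,interpolation=2),cv2.resize(t["im"][130:270,280:420],None,fx=2.8,fy=2.8,interpolation=2)])
cv2.imwrite("pics/c4.png",im)
ex=np.array([-.096,-.995,0]);ey=np.array([.995,-.096,0]);L=np.array([.7129,-.1455,0])
p=np.array(env.get_obs()["eef_pos"])-L;print("tcp in lip",p@ex,p@ey)
E
```

```text
14.4 [0.7028 0.0559 0.0949] [[0.093, 0.996, -0.001], [0.996, -0.093, 0.0], [0.0, -0.001, -1.0]] [-2.5 35.  74.6  0.  70.5  2.9] [-0.6 -0.1 -2.1] 0.22442127445446802 59.81252431869507
tcp in lip -0.19992606936163634 -0.029862268747977552
```

View pics/c4.png

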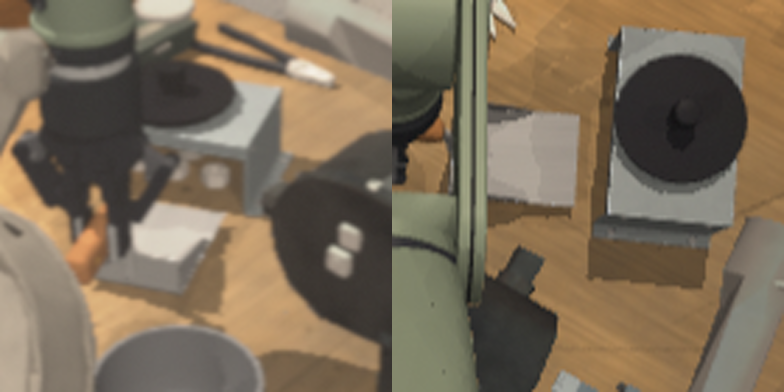

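```bash
python3 - <<'E'
from h import *
t=last("top")
ex=np.array([-.096,-.995,0]);ey=np.array([.995,-.096,0]);L=np.array([.7129,-.1455,0])
a,b=onz(t,347.1,171,.013),onz(t,346,204,.013);print(a,b,((a+b)/2-L)@ex,((a+b)/2-L)@ey,np.linalg.norm(a-b))
E
```

```text
[ 0.73215786 -0.12457054  0.013     ] [ 0.63976205 -0.11889129  0.013     ] -0.02106399681055556 -0.029087177135063536 0.09257019000044629
```

Emit:
send_rows(deltas=[{"dx":0,"dy":0,"dz":0.3,"ax":0,"ay":0.3,"az":0},{"dx":0,"dy":0,"dz":0.6,"ax":0,"ay":0.7,"az":0},{"dx":0,"dy":0,"dz":0.9,"ax":0,"ay":0.7,"az":0},{"dx":0,"dy":0,"dz":1.1,"ax":0,"ay":0.7,"az":0},{"dx":-0.3,"dy":0,"dz":1.1,"ax":0,"ay":0.7,"az":0},{"dx":-0.7,"dy":0,"dz":1.1,"ax":0,"ay":0.7,"az":0},{"dx":-1.2,"dy":0,"dz":1.1,"ax":0,"ay":0.7,"az":0},{"dx":-1.6,"dy":0,"dz":1.1,"ax":0,"ay":0.7,"az":0},{"dx":-2,"dy":0,"dz":1.1,"ax":0,"ay":0.7,"az":0},{"dx":-2,"dy":0,"dz":1.1,"ax":0,"ay":0.7,"az":0}])

```text
clock: 15.5
eef_pos: [0.7011, 0.0355, 0.0848]
eef_rot: [[0.094, 0.996, 0.001], [0.996, -0.094, 0.012], [0.012, 0.0, -1.0]]
force: [0.7, 0.3, -2.2]
finger_gap: 0.226
gripper_force: 60.0
```

Emit:
send_rows(deltas=[{"dx":0,"dy":0,"dz":0.1,"ax":0,"ay":0,"az":0},{"dx":0,"dy":0,"dz":0.2,"ax":0,"ay":0,"az":0},{"dx":-1,"dy":0,"dz":0.2,"ax":0,"ay":0,"az":0},{"dx":-2,"dy":0,"dz":0.2,"ax":0,"ay":0,"az":0},{"dx":-3,"dy":0,"dz":0.2,"ax":0,"ay":0,"az":0},{"dx":-4,"dy":0,"dz":0.2,"ax":0,"ay":0,"az":0},{"dx":-5,"dy":0,"dz":0.2,"ax":0,"ay":0,"az":0},{"dx":-6,"dy":0,"dz":0.2,"ax":0,"ay":0,"az":0},{"dx":-6.5,"dy":0,"dz":0.2,"ax":0,"ay":0,"az":0},{"dx":-6.8,"dy":0,"dz":0.2,"ax":0,"ay":0,"az":0}])

```text
clock: 16.5
eef_pos: [0.6951, -0.032, 0.0824]
eef_rot: [[0.093, 0.996, 0.002], [0.996, -0.093, 0.012], [0.012, 0.001, -1.0]]
force: [-0.5, 2.5, 5.1]
finger_gap: 0.224
gripper_force: 60.7
```

```bash
python3 - <<'E'
from h import *
st();s=snap("side");w=snap("wrist")
ex=np.array([-.096,-.995,0]);ey=np.array([.995,-.096,0]);L=np.array([.7129,-.1455,0])
p=np.array(env.get_obs()["eef_pos"])-L;print("tcp in lip",p@ex,p@ey)
im=np.hstack([cv2.resize(s["im"][140:250,190:330],(504,396),interpolation=2),cv2.resize(w["im"],None,fx=.5,fy=.5)[:,:].copy() if 0 else cv2.resize(w["im"][150:420,150:410],(290,396))])
cv2.imwrite("pics/c5.png",im)
E
```

```text
16.5 [ 0.6951 -0.032   0.0824] [[0.093, 0.996, 0.002], [0.996, -0.093, 0.012], [0.012, 0.001, -1.0]] [-10.1  34.7  76.6   0.8  68.7  -5. ] [-0.5  2.5  5.1] 0.22410264840620978 60.73664903640747
tcp in lip -0.11091385089605119 -0.028595086957408693
```

View pics/c5.png

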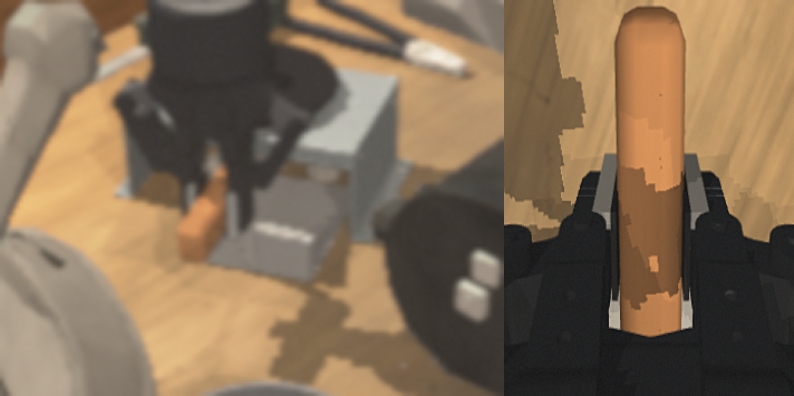

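Emit:
send_rows(deltas=[{"dx":-0.6,"dy":0,"dz":0,"ax":0,"ay":0,"az":0},{"dx":-1.2,"dy":0,"dz":0,"ax":0,"ay":0,"az":0},{"dx":-1.8,"dy":0,"dz":0,"ax":0,"ay":0,"az":0},{"dx":-2.3,"dy":0,"dz":0,"ax":0,"ay":0,"az":0},{"dx":-2.8,"dy":0,"dz":0,"ax":0,"ay":0,"az":0},{"dx":-3.2,"dy":0,"dz":0,"ax":0,"ay":0,"az":0},{"dx":-3.5,"dy":0,"dz":0,"ax":0,"ay":0,"az":0},{"dx":-3.8,"dy":0,"dz":0,"ax":0,"ay":0,"az":0},{"dx":-4,"dy":0,"dz":0,"ax":0,"ay":0,"az":0},{"dx":-4.2,"dy":0,"dz":0,"ax":0,"ay":0,"az":0}])

```text
clock: 17.6
eef_pos: [0.6916, -0.0721, 0.0824]
eef_rot: [[0.092, 0.996, 0.003], [0.996, -0.092, 0.013], [0.013, 0.001, -1.0]]
force: [-0.1, 4.3, 7.3]
finger_gap: 0.222
gripper_force: 61.0
```

Emit:
send_rows(deltas=[{"dx":-0.1,"dy":0,"dz":0,"ax":0,"ay":0,"az":0},{"dx":-0.1,"dy":0,"dz":0,"ax":0,"ay":0,"az":0},{"dx":-0.2,"dy":0,"dz":0,"ax":0,"ay":0,"az":0},{"dx":-0.2,"dy":0,"dz":0,"ax":0,"ay":0,"az":0},{"dx":-0.3,"dy":0,"dz":0,"ax":0,"ay":0,"az":0},{"dx":-0.3,"dy":0,"dz":0,"ax":0,"ay":0,"az":0},{"dx":-0.4,"dy":0,"dz":0,"ax":0,"ay":0,"az":0},{"dx":-0.4,"dy":0,"dz":0,"ax":0,"ay":0,"az":0},{"dx":-0.5,"dy":0,"dz":0,"ax":0,"ay":0,"az":0},{"dx":-0.5,"dy":0,"dz":0,"ax":0,"ay":0,"az":0}])

```text
clock: 18.6
eef_pos: [0.6912, -0.077, 0.0824]
eef_rot: [[0.092, 0.996, 0.003], [0.996, -0.092, 0.013], [0.013, 0.002, -1.0]]
force: [0.7, 2.6, 7.1]
finger_gap: 0.225
gripper_force: 61.0
```

Emit:
send_rows(deltas=[{"dx":-0.1,"dy":0,"dz":0,"ax":0,"ay":0,"az":0},{"dx":-0.1,"dy":0,"dz":0,"ax":0,"ay":0,"az":0},{"dx":-0.2,"dy":0,"dz":0,"ax":0,"ay":0,"az":0},{"dx":-0.2,"dy":0,"dz":0,"ax":0,"ay":0,"az":0},{"dx":-0.2,"dy":0,"dz":0,"ax":0,"ay":0,"az":0},{"dx":-0.3,"dy":0,"dz":0,"ax":0,"ay":0,"az":0},{"dx":-0.3,"dy":0,"dz":0,"ax":0,"ay":0,"az":0},{"dx":-0.3,"dy":0,"dz":0,"ax":0,"ay":0,"az":0},{"dx":-0.3,"dy":0,"dz":0,"ax":0,"ay":0,"az":0},{"dx":-0.3,"dy":0,"dz":0,"ax":0,"ay":0,"az":0}])

```text
clock: 19.6
eef_pos: [0.6913, -0.0784, 0.0824]
eef_rot: [[0.092, 0.996, 0.004], [0.996, -0.092, 0.015], [0.016, 0.002, -1.0]]
force: [1.0, 5.6, 6.7]
finger_gap: 0.229
gripper_force: 61.0
```

Emit:
send_rows(deltas=[{"dx":0.2,"dy":0,"dz":0,"ax":0,"ay":0,"az":0},{"dx":0.4,"dy":0,"dz":0,"ax":0,"ay":-1,"az":0},{"dx":0.6,"dy":0,"dz":0.1,"ax":0,"ay":-2,"az":0},{"dx":0.8,"dy":0,"dz":0.1,"ax":0,"ay":-3,"az":0},{"dx":1.0,"dy":0,"dz":0.2,"ax":0,"ay":-4,"az":0},{"dx":1.2,"dy":0,"dz":0.3,"ax":0,"ay":-5,"az":0},{"dx":1.4,"dy":0,"dz":0.3,"ax":0,"ay":-6,"az":0},{"dx":1.6,"dy":0,"dz":0.4,"ax":0,"ay":-7,"az":0},{"dx":1.8,"dy":0,"dz":0.4,"ax":0,"ay":-7,"az":0},{"dx":2.1,"dy":0,"dz":0.3,"ax":0,"ay":-7,"az":0}])

```text
clock: 20.6
eef_pos: [0.6913, -0.059, 0.0774]
eef_rot: [[0.092, 0.996, -0.012], [0.99, -0.093, -0.108], [-0.108, -0.002, -0.994]]
force: [-0.4, 0.2, -1.8]
finger_gap: 0.226
gripper_force: 59.9
```

Emit:
send_rows(deltas=[{"dx":0.5,"dy":0,"dz":0,"ax":0,"ay":0,"az":0},{"dx":1.2,"dy":0,"dz":0,"ax":0,"ay":0,"az":0},{"dx":2.2,"dy":0,"dz":0,"ax":0,"ay":0,"az":0},{"dx":3.3,"dy":0,"dz":0.2,"ax":0,"ay":0,"az":0},{"dx":4.5,"dy":0,"dz":0.3,"ax":0,"ay":0,"az":0},{"dx":5.7,"dy":0,"dz":0.5,"ax":0,"ay":0,"az":0},{"dx":6.9,"dy":0,"dz":0.6,"ax":0,"ay":0,"az":0},{"dx":8.1,"dy":0,"dz":0.7,"ax":0,"ay":0,"az":0},{"dx":9.2,"dy":0,"dz":0.8,"ax":0,"ay":0,"az":0},{"dx":10,"dy":0,"dz":0.9,"ax":0,"ay":0,"az":0}])

```text
clock: 21.6
eef_pos: [0.7024, 0.0384, 0.0604]
eef_rot: [[0.091, 0.996, -0.008], [0.99, -0.091, -0.111], [-0.112, 0.003, -0.994]]
force: [-0.2, -3.0, 6.6]
finger_gap: 0.225
gripper_force: 62.4
```

```bash
python3 - <<'E'
from h import *
st();s=snap("side","s6")
E
```

```text
21.6 [0.7024 0.0384 0.0604] [[0.091, 0.996, -0.008], [0.99, -0.091, -0.111], [-0.112, 0.003, -0.994]] [-1.1 37.7 74.9 -6.9 67.8  6.8] [-0.2 -3.   6.6] 0.22547612058146344 62.36414551734924
```

Emit:
send_rows(deltas=[{"dx":0,"dy":0,"dz":-0.3,"ax":0,"ay":0,"az":0},{"dx":0.3,"dy":0,"dz":-0.8,"ax":0,"ay":0,"az":0},{"dx":0.8,"dy":0,"dz":-1.4,"ax":0,"ay":0,"az":0},{"dx":1.5,"dy":0,"dz":-2,"ax":0,"ay":0,"az":0},{"dx":2.2,"dy":0,"dz":-2.8,"ax":0,"ay":0,"az":0},{"dx":3,"dy":0,"dz":-3.5,"ax":0,"ay":0,"az":0},{"dx":3.5,"dy":0,"dz":-4,"ax":0,"ay":0,"az":0},{"dx":4,"dy":0,"dz":-4.3,"ax":0,"ay":0,"az":0},{"dx":4,"dy":0,"dz":-4.5,"ax":0,"ay":0,"az":0},{"dx":4,"dy":0,"dz":-4.5,"ax":0,"ay":0,"az":0}])

```text
clock: 22.65
eef_pos: [0.7055, 0.0825, 0.0993]
eef_rot: [[0.092, 0.996, -0.01], [0.99, -0.093, -0.109], [-0.11, 0.0, -0.994]]
force: [0.3, -0.5, -3.8]
finger_gap: 0.223
gripper_force: 61.1
```

```bash
python3 - <<'E'
from h import *
st();s=snap("side","s7");t=snap("top")
im=np.hstack([cv2.resize(s["im"][130:270,190:330],None,fx=2.8,fy=2.8,interpolation=2),cv2.resize(t["im"][110:250,250:390],None,fx=2.8,fy=2.8,interpolation=2)])
cv2.imwrite("pics/c7.png",im)
E
```

```text
22.65 [0.7055 0.0825 0.0993] [[0.092, 0.996, -0.01], [0.99, -0.093, -0.109], [-0.11, 0.0, -0.994]] [ 2.4 36.2 72.3 -6.6 72.5  9.7] [ 0.3 -0.5 -3.8] 0.22262270131318515 61.14940166473389
```

View pics/c7.png

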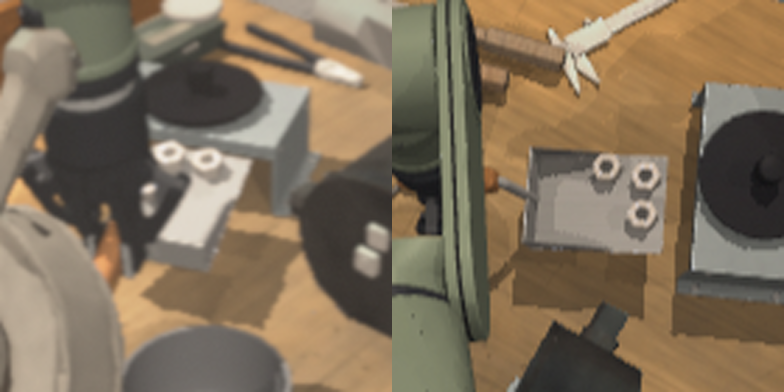

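```bash
python3 - <<'E'
from h import *
s=last("side");t=last("top")
n=tri(t,(346.4,200),s,(279.3,187.9));r=tri(t,(296.8,198.2),s,(263.9,225.7));print(n,r)
d=n[0]-r[0];print("pitch up",np.degrees(np.arcsin(d[2]/np.linalg.norm(d))),np.linalg.norm(d))
E
```

```text
(array([ 0.64163528, -0.11085871,  0.07123083]), np.float64(0.000991465175334104)) (array([0.65079899, 0.0168503 , 0.04680954]), np.float64(0.0019926080260535546))
pitch up 10.798642795971045 0.13034555706595935
```

Emit:
send_rows(deltas=[{"dx":0.3,"dy":0,"dz":0,"ax":0,"ay":-1.5,"az":0},{"dx":0.6,"dy":0,"dz":0,"ax":0,"ay":-3,"az":0},{"dx":0.9,"dy":0,"dz":0,"ax":0,"ay":-4.5,"az":0},{"dx":1.2,"dy":0,"dz":0,"ax":0,"ay":-6,"az":0},{"dx":1.5,"dy":0,"dz":0,"ax":0,"ay":-7.5,"az":0},{"dx":1.8,"dy":0,"dz":0,"ax":0,"ay":-9,"az":0},{"dx":2,"dy":0,"dz":0,"ax":0,"ay":-10.5,"az":0},{"dx":2,"dy":0,"dz":0,"ax":0,"ay":-12,"az":0},{"dx":2,"dy":0,"dz":0,"ax":0,"ay":-13,"az":0},{"dx":2,"dy":0,"dz":0,"ax":0,"ay":-13,"az":0}])

```text
clock: 23.75
eef_pos: [0.7071, 0.1027, 0.0964]
eef_rot: [[0.087, 0.996, -0.031], [0.94, -0.092, -0.33], [-0.331, -0.001, -0.944]]
force: [-0.2, 0.2, -3.1]
finger_gap: 0.226
gripper_force: 61.2
```

```bash
cat > meas.py <<'E'
from h import *
t=snap("top");im=t["im"]
g=im.min(2)
def white(z=.06):
    m=((im.min(2)>165)&(im.max(2).astype(int)-im.min(2)<40)).astype(np.uint8)
    n,l,s,c=cv2.connectedComponentsWithStats(m)
    for i in range(1,n):
        if 290<c[i][0]<360 and 140<c[i][1]<215 and s[i][4]>4: print("blob",np.round(c[i],1),s[i][4],np.round(onz(t,*c[i],z),3))
white()
E
python3 meas.py; python3 -c "
from h import *
st()
t=last('top');cv2.imwrite('pics/c8.png',cv2.resize(t['im'][110:250,250:390],None,fx=3,fy=3,interpolation=2))"
```

```text
blob [307.8 171.2] 6 [ 0.722 -0.013  0.06 ]
blob [357.  202.5] 6 [ 0.637 -0.14   0.06 ]
23.8 [0.7072 0.1024 0.0966] [[0.087, 0.996, -0.031], [0.94, -0.092, -0.329], [-0.331, -0.0, -0.944]] [  9.2  40.3  67.9 -19.1  77.6  19.6] [ 0.4 -0.7 -3.9] 0.2265536203370299 61.15579962730408
```

```bash
python3 - <<'E'
from h import *
a=cv2.imread("pics/c7.png")[:,392:]
for x,y in((645-392,190),(642-392,225),(605-392,155),(590-392,210),(250,240)): print(a[y,x],end=" ")
t=last("top")["im"][140:205,296:350];g=cv2.cvtColor(t,6).astype(int)
for r in g[::2]: print("".join(" .:-=+*#%@"[min(9,v//26)] for v in r))
E
```

```text
[ 90  97 106] [137 154 170] [148 166 184] [141 153 163] [106 114 122] ++****++-----=+++:-##++++=--++++++++++++++++++++++++++
+++++++***+++++=+==-*++++++=++++++++++++++++++++++++++
+++++++++++**+++++==-=++++++++++++++++++++++++++++++++
++++++++++++++++++++++++++++++++++++++++++++++++++++++
++++++++++++++==+++++++++++++++++++====+++++++++++++++
+++++++++++==+++==+++++++++++++++=+========+==+=======
++++++++=========++======++++++++=====================
++++++======+========+++=====+++++====================
++====================================================
======================================================
======================================================
::::--:--:::::::::::::----=-==+++++++++++++++++=======
-------====---++==-----===+++++++++++++++++++++=======
=-------#*+-*#***#++---++++++++++++++++++++++++=======
==*+=--+#+=**=--=+#+++++++++++++++++++++++++++========
==+****#+-+#*=--=*#==++++++++++++++++++++++++++=======
==:----:--=*##**#*===+++++++++++++++++++++++++========
==:------=--+====--=++++++++++++++++++++++++++========
==-----++=--------++++++++++++++++++++++++++++========
++=+++++++--=---++++++++++++++++++++++++++++++========
-=+####*+++=++++++++++++++++++++++++++++++++++========
+**=--***+++=++++++++++++++++++++++++++++++++*========
=*+=--+#+=++++++++++++++++++++++++++++++****++========
-+#***#+-==+++++++++++++++++++++++++++++++++++========
::=====--++++++++++++++++++++++++++++++++++++=+++=====
=------+++++++++++++++++++++++++++++++******++++++++==
=-----=+=++++++++++++++++++++++++++++++++++++=++++++==
=============+=++++++++++++++++++++++++++++++====+++++
::::::::::::::::-------===++++++++++++++++++*========+
------------------------------==++++++++++++++========
---------------------------------=-=+++++==++++++=====
-------------------------------------+====+======++===
-------------------------------------=================
```

```bash
cat >> h.py <<'E'
ex=np.array([-.096,-.995,0]);ey=np.array([.995,-.096,0]);L=np.array([.7129,-.1455,0])
def lip(x,y,z): return L+ex*x+ey*y+np.array([0,0,z])
def wh():
    p=np.array(env.get_obs()["eef_pos"])-L;print("lip",np.round([p@ex,p@ey,p[2]],4))
E
python3 - <<'E'
from h import *
print(go(lip(-.215,.035,.10),R(84.7,5)));wh()
E
```

```text
(array([-3.09,  6.44,  0.72]), array([-2.000e-02,  2.432e+01,  0.000e+00]))
lip [-0.2461 -0.0295  0.0966]
```

Emit:
send_rows(deltas=[{"dx":-0.3,"dy":0.3,"dz":0,"ax":0,"ay":3,"az":0},{"dx":-0.6,"dy":0.9,"dz":0.1,"ax":0,"ay":6,"az":0},{"dx":-0.9,"dy":1.7,"dz":0.2,"ax":0,"ay":9,"az":0},{"dx":-1.2,"dy":2.6,"dz":0.3,"ax":0,"ay":12,"az":0},{"dx":-1.6,"dy":3.6,"dz":0.4,"ax":0,"ay":15,"az":0},{"dx":-2,"dy":4.6,"dz":0.5,"ax":0,"ay":18,"az":0},{"dx":-2.4,"dy":5.4,"dz":0.6,"ax":0,"ay":20,"az":0},{"dx":-2.8,"dy":6,"dz":0.7,"ax":0,"ay":22,"az":0},{"dx":-3,"dy":6.3,"dz":0.7,"ax":0,"ay":23,"az":0},{"dx":-3.1,"dy":6.4,"dz":0.7,"ax":0,"ay":24,"az":0}])

```text
clock: 24.8
eef_pos: [0.7681, 0.0638, 0.1005]
eef_rot: [[0.093, 0.996, 0.007], [0.992, -0.094, 0.082], [0.082, -0.0, -0.997]]
force: [-0.5, 0.1, -3.7]
finger_gap: 0.228
gripper_force: 61.1
```

```bash
python3 - <<'E'
from h import *
st();wh();s=snap("side");t=snap("top")
g=cv2.cvtColor(t["im"],6)[135:205,290:356].astype(int)
for r in g[::2]: print("".join(" .:-=+*#%@"[min(9,v//26)] for v in r))
cv2.imwrite("pics/c9.png",np.hstack([cv2.resize(s["im"][130:270,190:330],None,fx=2.8,fy=2.8,interpolation=2),cv2.resize(t["im"][110:250,250:390],None,fx=2.8,fy=2.8,interpolation=2)]))
E
```

```text
24.8 [0.7681 0.0638 0.1005] [[0.093, 0.996, 0.007], [0.992, -0.094, 0.082], [0.082, -0.0, -0.997]] [-3.5 41.7 63.   4.9 75.2  0.6] [-0.5  0.1 -3.7] 0.22752930192461174 61.14525318145752
lip [-0.2136  0.0348  0.1005]
.......::::---:::::..::::-+++=.+++=+++==+=+++++++==+++======+++++=
.....:::..--:::---:..::::-+++=.+++++++++++++++++++++=+++++++======
::::::..:++=-:--:-:..::::-+++=.+++=+++++++++++++++++++++++===+====
::......++++++:::::..::::-+++=:+++=++++++++++==+++++==+++=========
...... -+++++*:::-:..::::=+++-:+++=-==+++++++++++++++========+===+
.... .=+++++=*:=-=:..::::=+++-:+++===:=---+++++++++++++++++====++=
    :-=======+-*#-:..::::=+++-:+++=----++******************+======
 :--=--=======:+**:..::::=+++-:+++=++++++++++++++++********+======
-------======-::++-..::::=+++:-+++++++*********************+======
::::::::-:-=+::-:-....:::=+++:-+++=+***********************+======
-----===-::-=:=---....:::=+++:-++++************************+======
==========::::+++=:....::=+++:-+++=************************======:
==========-:+:=+##:....::++++:=+++=***********************+======:
==========--=
[... 760 characters left out ...]
------------::::::=========-::
+++++==========--:.:::.-===-.====----------------:::::=========-::
++++++============-:...----.:----------------------:::=========-::
+++++++============--::----.:-------------------------=========:::
++++++++============--:---: ------==+++=========-:----========-:::
++++++++============------..----++++++++++====================::::
+++++++++============---:: ::::=+++++=+++++++=================-:::
+++++++++============---:..::::=+++++=+++====+===============---::
++++++++==+===========--: .:::=+===++=====++=================-:::-
+++++++==++===========--:.:::-===============================-::::
+++++++++==============-::.:-===+============================-::::
```

View pics/c9.png

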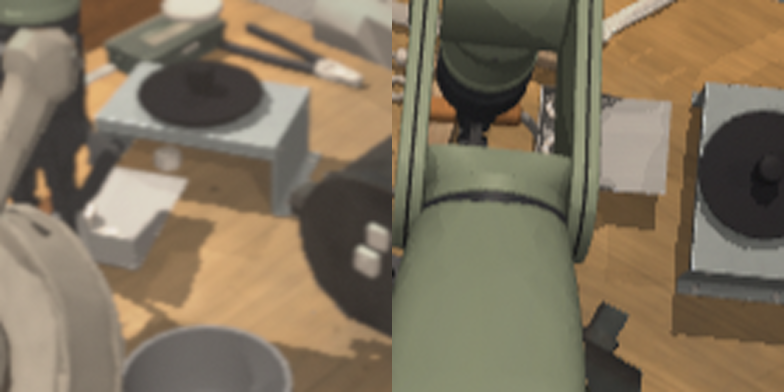

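```bash
python3 - <<'E'
from h import *
s=last("side");t=last("top")
n,e=tri(t,(347.5,178.9),s,(256.1,194.3));print(n,e,(n-L)@ex,(n-L)@ey)
p=onz(s,238.2,224.6,.02);print(p)
q=onz(s,190+167/2.8,130+157/2.8,.008)-L;print("nut",q@ex,q@ey)
# approach pose: lower 2cm
E
```

```text
[ 0.70512444 -0.12102114  0.03677274] 0.00036296548502761863 -0.02361001546066613 -0.010086654817863368
[ 0.72105925 -0.00819182  0.02      ]
nut 0.05033656776256046 0.037906217497704495
```

Emit:
send_rows(deltas=[{"dx":0,"dy":0,"dz":0.3,"ax":0,"ay":0,"az":0},{"dx":0,"dy":0,"dz":0.8,"ax":0,"ay":0,"az":0},{"dx":0,"dy":0,"dz":1.3,"ax":0,"ay":0,"az":0},{"dx":0,"dy":0,"dz":1.7,"ax":0,"ay":0,"az":0},{"dx":0,"dy":0,"dz":2,"ax":0,"ay":0,"az":0},{"dx":0,"dy":0,"dz":2.2,"ax":0,"ay":0,"az":0},{"dx":0,"dy":0,"dz":2.4,"ax":0,"ay":0,"az":0},{"dx":0,"dy":0,"dz":2.5,"ax":0,"ay":0,"az":0},{"dx":0,"dy":0,"dz":2.6,"ax":0,"ay":0,"az":0},{"dx":0,"dy":0,"dz":2.6,"ax":0,"ay":0,"az":0}])

```text
clock: 25.9
eef_pos: [0.7685, 0.0669, 0.0751]
eef_rot: [[0.092, 0.996, 0.008], [0.992, -0.093, 0.081], [0.082, 0.001, -0.997]]
force: [0.1, -0.3, -2.5]
finger_gap: 0.227
gripper_force: 61.3
```

Emit:
send_rows(deltas=[{"dx":0,"dy":0,"dz":0.1,"ax":0,"ay":0,"az":0},{"dx":0,"dy":0,"dz":0.2,"ax":0,"ay":0,"az":0},{"dx":0,"dy":0,"dz":0.3,"ax":0,"ay":0,"az":0},{"dx":0,"dy":0,"dz":0.4,"ax":0,"ay":0,"az":0},{"dx":0,"dy":0,"dz":0.4,"ax":0,"ay":0,"az":0},{"dx":0,"dy":0,"dz":0.4,"ax":0,"ay":0,"az":0},{"dx":0,"dy":0,"dz":0.4,"ax":0,"ay":0,"az":0},{"dx":0,"dy":0,"dz":0.4,"ax":0,"ay":0,"az":0},{"dx":0,"dy":0,"dz":0.4,"ax":0,"ay":0,"az":0},{"dx":0,"dy":0,"dz":0.4,"ax":0,"ay":0,"az":0}])

```text
clock: 26.9
eef_pos: [0.7693, 0.0675, 0.0743]
eef_rot: [[0.092, 0.996, 0.01], [0.992, -0.093, 0.081], [0.082, 0.003, -0.997]]
force: [-4.2, 0.8, 8.8]
finger_gap: 0.228
gripper_force: 63.1
```

```bash
python3 - <<'E'
from h import *
o=env.get_obs();print(o["force"],o["ft_torque"]);wh()
s=snap("side");t=snap("top")
g=cv2.cvtColor(s["im"],6)[178:235,225:300].astype(int)
for r in g: print("".join(" .:-=+*#%@"[min(9,v//26)] for v in r))
E
```

```text
[-4.24318447  0.82926038  8.79418325] [-0.18687952  0.95964879 -0.2244214 ]
lip [-0.2173  0.0356  0.0743]
=------------========================++********##################*=-------=
=-----------------=====================++++**###################*+=-------=
=-----------------------===================+++++***#############+=--------=
=------------------------==---===================+++++***######*+=--------=
=----------------------====---------===================++++++**+==--------=
=--------------------========-------------===================+====--------=
=--------====-------=+++++===------------------=================----------=
=-------==========-==+++++++==-----------------------===========----------=
==------=============+++++++==-----------------------------=====----------=
+=-------============++++*+++=--------------------------------==---------==
==-----==============+++***++==-----------------------------------------===
==----================++**+++==--------------------------------=--------===
------=================+++++==------=--------------------------=--------===
------
[... 2637 characters left out ...]
***************+
++=========================+*########*************************************+
++=========================+*#######***************************************
+++=======================+*########***************************************
+++======================++*#######****************************************
++++=====================+*#######*****************************************
++++=====================+*#######*****************************************
+++++===================++*#######*****************************************
+++++==+++=====+========+**##########**************************************
+++++=====++============+**##########**************************************
```

Emit:
send_rows(deltas=[{"dx":0,"dy":0,"dz":-0.2,"ax":0,"ay":0,"az":0},{"dx":0,"dy":0,"dz":-0.4,"ax":0,"ay":0.5,"az":0},{"dx":0,"dy":0,"dz":-0.5,"ax":0,"ay":1,"az":0},{"dx":0,"dy":0,"dz":-0.5,"ax":0,"ay":1.5,"az":0},{"dx":0,"dy":0,"dz":-0.5,"ax":0,"ay":2,"az":0},{"dx":0,"dy":0,"dz":-0.5,"ax":0,"ay":2.5,"az":0},{"dx":0,"dy":0,"dz":-0.5,"ax":0,"ay":3,"az":0},{"dx":0,"dy":0,"dz":-0.5,"ax":0,"ay":3,"az":0},{"dx":0,"dy":0,"dz":-0.5,"ax":0,"ay":3,"az":0},{"dx":0,"dy":0,"dz":-0.5,"ax":0,"ay":3,"az":0}])

```text
clock: 28.0
eef_pos: [0.7692, 0.0655, 0.0772]
eef_rot: [[0.092, 0.996, 0.015], [0.987, -0.093, 0.132], [0.133, 0.002, -0.991]]
force: [-0.5, -3.7, 5.6]
finger_gap: 0.226
gripper_force: 62.7
```

```bash
python3 - <<'E'
from h import *
s=last("side");p=onz(s,254.5,206.5,.0);print("nose if z0",(p-L)@ex,(p-L)@ey)
o=env.get_obs();print(o["force"],o["ft_torque"]);wh();st()
E
```

```text
nose if z0 -0.02789686885837091 -0.005452755804201957
[-0.46340775 -3.65368333  5.62657324] [-0.92699224  0.3032549  -0.01498217]
lip [-0.2154  0.0358  0.0772]
28.0 [0.7692 0.0655 0.0772] [[0.092, 0.996, 0.015], [0.987, -0.093, 0.132], [0.133, 0.002, -0.991]] [-4.6 43.  64.1  8.  72.9 -1.6] [-0.5 -3.7  5.6] 0.22611953313629576 62.666205167770386
```

Emit:
send_rows(deltas=[{"dx":-0.5,"dy":0,"dz":-0.2,"ax":0,"ay":0,"az":0},{"dx":-1.2,"dy":0,"dz":-0.3,"ax":0,"ay":0,"az":0},{"dx":-2.2,"dy":0,"dz":-0.4,"ax":0,"ay":0,"az":0},{"dx":-3.2,"dy":0,"dz":-0.6,"ax":0,"ay":0,"az":0},{"dx":-4.2,"dy":0,"dz":-0.7,"ax":0,"ay":0,"az":0},{"dx":-5.2,"dy":0,"dz":-0.8,"ax":0,"ay":0,"az":0},{"dx":-6.2,"dy":0,"dz":-1.0,"ax":0,"ay":0,"az":0},{"dx":-7.2,"dy":0,"dz":-1.1,"ax":0,"ay":0,"az":0},{"dx":-8.2,"dy":0,"dz":-1.2,"ax":0,"ay":0,"az":0},{"dx":-9,"dy":0,"dz":-1.3,"ax":0,"ay":0,"az":0}])

```text
clock: 29.0
eef_pos: [0.7606, -0.0239, 0.0778]
eef_rot: [[0.092, 0.996, 0.015], [0.986, -0.093, 0.135], [0.136, 0.002, -0.991]]
force: [1.3, 3.2, 7.8]
finger_gap: 0.223
gripper_force: 62.7
```

```bash
python3 - <<'E'
from h import *
o=env.get_obs();print(o["force"],o["ft_torque"]);wh();st()
E
```

```text
[1.27189111 3.22282174 7.78536941] [ 0.60599519 -0.03080643  0.02058922]
lip [-0.1256  0.0358  0.0778]
29.0 [ 0.7606 -0.0239  0.0778] [[0.092, 0.996, 0.015], [0.986, -0.093, 0.135], [0.136, 0.002, -0.991]] [-11.4  42.2  65.3   8.1  73.4  -8.5] [1.3 3.2 7.8] 0.22254549683137012 62.66060471534729
```

Emit:
send_rows(deltas=[{"dx":0,"dy":0,"dz":-0.3,"ax":0,"ay":0.5,"az":0},{"dx":0,"dy":0,"dz":-0.4,"ax":0,"ay":1,"az":0},{"dx":0,"dy":0,"dz":-0.5,"ax":0,"ay":1.5,"az":0},{"dx":0,"dy":0,"dz":-0.5,"ax":0,"ay":2,"az":0},{"dx":0,"dy":0,"dz":-0.5,"ax":0,"ay":2.5,"az":0},{"dx":0,"dy":0,"dz":-0.5,"ax":0,"ay":3,"az":0},{"dx":-0.1,"dy":0,"dz":-0.5,"ax":0,"ay":3,"az":0},{"dx":-0.2,"dy":0,"dz":-0.5,"ax":0,"ay":3,"az":0},{"dx":-0.4,"dy":0,"dz":-0.5,"ax":0,"ay":3,"az":0},{"dx":-0.6,"dy":0,"dz":-0.5,"ax":0,"ay":3,"az":0}])

```text
clock: 30.0
eef_pos: [0.7596, -0.0297, 0.0811]
eef_rot: [[0.091, 0.996, 0.018], [0.978, -0.092, 0.186], [0.186, 0.001, -0.982]]
force: [0.6, 2.1, 1.9]
finger_gap: 0.226
gripper_force: 61.9
```

```bash
python3 - <<'E'
from h import *
o=env.get_obs();print(o["force"],o["ft_torque"]);wh();st()
s=snap("side");t=snap("top")
cv2.imwrite("pics/c10.png",np.hstack([cv2.resize(s["im"][150:240,195:295],None,fx=4,fy=4,interpolation=2),cv2.resize(t["im"][130:220,280:380],None,fx=4,fy=4,interpolation=2)]))
E
```

```text
[0.648693   2.05899693 1.88546404] [0.31060449 0.02874694 0.00922389]
lip [-0.1197  0.0354  0.0811]
30.0 [ 0.7596 -0.0297  0.0811] [[0.091, 0.996, 0.018], [0.978, -0.092, 0.186], [0.186, 0.001, -0.982]] [-13.1  42.2  65.2  11.1  74.3 -10.9] [0.6 2.1 1.9] 0.22644240691475173 61.87906622886658
```

View pics/c10.png

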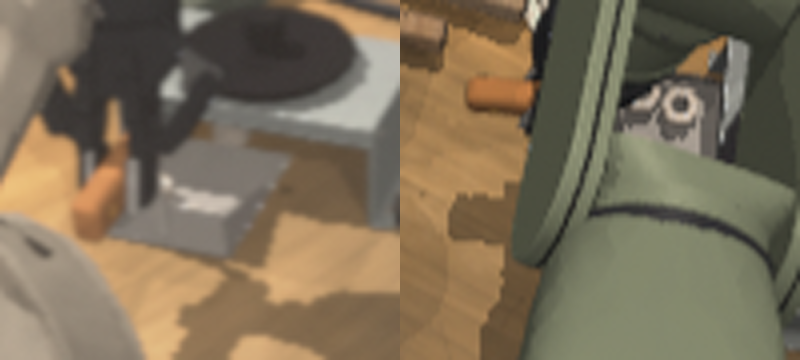

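```bash
python3 - <<'E'
from h import *
s=last("side")
for u,v in((253,214.5),(268,188.75),(260.5,200)):
  for z in(0,.01):
    p=onz(s,u,v,z)-L;print(u,v,z,p@ex,p@ey)
E
```

```text
253 214.5 0 -0.0625604018611767 -0.014284411002998713
253 214.5 0.01 -0.07523343145308428 -0.019521417057484284
268 188.75 0 0.06401301591438681 -0.011347521384444274
268 188.75 0.01 0.049462694762878685 -0.016628086332963782
260.5 200 0 0.0053848723766768535 -0.010258578667818293
260.5 200 0.01 -0.008295897166344603 -0.015555294424356832
```

Emit:
send_rows(deltas=[{"dx":-0.5,"dy":0,"dz":-0.1,"ax":0,"ay":0,"az":0},{"dx":-1,"dy":0,"dz":-0.2,"ax":0,"ay":0,"az":0},{"dx":-1.5,"dy":0,"dz":-0.27,"ax":0,"ay":0,"az":0},{"dx":-2,"dy":0,"dz":-0.36,"ax":0,"ay":0,"az":0},{"dx":-2.5,"dy":0,"dz":-0.45,"ax":0,"ay":0,"az":0},{"dx":-3,"dy":0,"dz":-0.54,"ax":0,"ay":0,"az":0},{"dx":-3.4,"dy":0,"dz":-0.6,"ax":0,"ay":0,"az":0},{"dx":-3.8,"dy":0,"dz":-0.68,"ax":0,"ay":0,"az":0},{"dx":-4.1,"dy":0,"dz":-0.74,"ax":0,"ay":0,"az":0},{"dx":-4.4,"dy":0,"dz":-0.8,"ax":0,"ay":0,"az":0}])

```text
clock: 31.1
eef_pos: [0.7556, -0.0749, 0.0812]
eef_rot: [[0.091, 0.996, 0.019], [0.978, -0.093, 0.185], [0.186, 0.001, -0.982]]
force: [0.5, 3.2, 4.9]
finger_gap: 0.228
gripper_force: 62.3
```

Emit:
send_rows(deltas=[{"dx":-0.1,"dy":0,"dz":0,"ax":0,"ay":0,"az":0},{"dx":-0.2,"dy":0,"dz":0,"ax":0,"ay":0,"az":0},{"dx":-0.2,"dy":0,"dz":0,"ax":0,"ay":0,"az":0},{"dx":-0.3,"dy":0,"dz":0,"ax":0,"ay":0,"az":0},{"dx":-0.4,"dy":0,"dz":-0.1,"ax":0,"ay":0,"az":0},{"dx":-0.4,"dy":0,"dz":-0.1,"ax":0,"ay":0,"az":0},{"dx":-0.5,"dy":0,"dz":-0.1,"ax":0,"ay":0,"az":0},{"dx":-0.5,"dy":0,"dz":-0.1,"ax":0,"ay":0,"az":0},{"dx":-0.6,"dy":0,"dz":-0.1,"ax":0,"ay":0,"az":0},{"dx":-0.6,"dy":0,"dz":-0.1,"ax":0,"ay":0,"az":0}])

```text
clock: 32.1
eef_pos: [0.7551, -0.0805, 0.0812]
eef_rot: [[0.091, 0.996, 0.019], [0.978, -0.093, 0.186], [0.187, 0.001, -0.982]]
force: [-0.2, 3.5, 7.0]
finger_gap: 0.224
gripper_force: 62.5
```

```bash
python3 - <<'E'
from h import *
o=env.get_obs();print(o["force"],o["ft_torque"]);wh();st()
E
```

```text
[-0.21346557  3.48869573  7.03135466] [ 0.7013934  -0.05238082 -0.01865711]
lip [-0.0687  0.0357  0.0812]
32.1 [ 0.7551 -0.0805  0.0812] [[0.091, 0.996, 0.019], [0.978, -0.093, 0.186], [0.187, 0.001, -0.982]] [-16.9  42.5  64.7  10.9  75.2 -14.6] [-0.2  3.5  7. ] 0.22365536122130025 62.54874229431152
```

Emit:
send_rows(deltas=[{"dx":-0.2,"dy":0,"dz":0,"ax":0,"ay":0,"az":0},{"dx":-0.4,"dy":0,"dz":0,"ax":0,"ay":0,"az":0},{"dx":-0.4,"dy":0,"dz":-0.1,"ax":0,"ay":0,"az":0},{"dx":0,"dy":0,"dz":0,"ax":0,"ay":-1,"az":0},{"dx":0.4,"dy":0,"dz":0.2,"ax":0,"ay":-2,"az":0},{"dx":0.8,"dy":0,"dz":0.3,"ax":0,"ay":-3,"az":0},{"dx":1.1,"dy":0,"dz":0.4,"ax":0,"ay":-4,"az":0},{"dx":1.5,"dy":0,"dz":0.6,"ax":0,"ay":-5,"az":0},{"dx":1.9,"dy":0,"dz":0.7,"ax":0,"ay":-6,"az":0},{"dx":2.2,"dy":0,"dz":0.8,"ax":0,"ay":-7,"az":0}])

```text
clock: 33.1
eef_pos: [0.7553, -0.0567, 0.0744]
eef_rot: [[0.093, 0.996, 0.002], [0.994, -0.093, 0.064], [0.064, -0.004, -0.998]]
force: [-0.3, -0.0, -3.6]
finger_gap: 0.229
gripper_force: 61.1
```

Emit:
send_rows(deltas=[{"dx":0.5,"dy":0,"dz":0,"ax":0,"ay":0,"az":0},{"dx":1.2,"dy":0,"dz":0,"ax":0,"ay":0,"az":0},{"dx":2.2,"dy":0,"dz":0,"ax":0,"ay":0,"az":0},{"dx":3.3,"dy":0,"dz":-0.1,"ax":0,"ay":0,"az":0},{"dx":4.5,"dy":0,"dz":-0.2,"ax":0,"ay":0,"az":0},{"dx":5.7,"dy":0,"dz":-0.3,"ax":0,"ay":0,"az":0},{"dx":6.9,"dy":0,"dz":-0.3,"ax":0,"ay":0,"az":0},{"dx":8.1,"dy":0,"dz":-0.4,"ax":0,"ay":0,"az":0},{"dx":9.2,"dy":0,"dz":-0.4,"ax":0,"ay":0,"az":0},{"dx":10.2,"dy":0,"dz":-0.5,"ax":0,"ay":0,"az":0}])

```text
clock: 34.1
eef_pos: [0.766, 0.0444, 0.0878]
eef_rot: [[0.092, 0.996, 0.006], [0.994, -0.092, 0.064], [0.065, -0.0, -0.998]]
force: [0.2, 0.8, -2.3]
finger_gap: 0.223
gripper_force: 61.1
```

Emit:
send_rows(deltas=[{"dx":0.9,"dy":0,"dz":-0.2,"ax":0,"ay":-1,"az":0},{"dx":1.8,"dy":0,"dz":-0.6,"ax":0,"ay":-3,"az":0},{"dx":2.6,"dy":0,"dz":-1.2,"ax":0,"ay":-5,"az":0},{"dx":3.4,"dy":0,"dz":-1.8,"ax":0,"ay":-7,"az":0},{"dx":4,"dy":0,"dz":-2.4,"ax":0,"ay":-9,"az":0},{"dx":4.5,"dy":0,"dz":-3,"ax":0,"ay":-11,"az":0},{"dx":5,"dy":0,"dz":-3.5,"ax":0,"ay":-13,"az":0},{"dx":5.3,"dy":0,"dz":-3.8,"ax":0,"ay":-15,"az":0},{"dx":5.5,"dy":0,"dz":-4,"ax":0,"ay":-16,"az":0},{"dx":5.5,"dy":0,"dz":-4,"ax":0,"ay":-17,"az":0}])

```text
clock: 35.1
eef_pos: [0.7712, 0.0961, 0.1319]
eef_rot: [[0.09, 0.996, -0.02], [0.969, -0.092, -0.23], [-0.23, 0.001, -0.973]]
force: [-0.1, -0.3, -2.9]
finger_gap: 0.226
gripper_force: 61.2
```

```bash
python3 - <<'E'
from h import *
o=env.get_obs();print(o["force"],o["ft_torque"]);wh();st()
s=snap("side");t=snap("top")
print("SIDE under shelf")
g=cv2.cvtColor(s["im"],6)[165:205,222:298].astype(int)
for r in g: print("".join(" .:-=+*#%@"[min(9,v//26)] for v in r))
print("TOP")
g=cv2.cvtColor(t["im"],6)[125:200,285:356].astype(int)
for r in g[::2]: print("".join(" .:-=+*#%@"[min(9,v//26)] for v in r))
E
```

```text
[-0.11826263 -0.30351611 -2.92587535] [ 0.53514987 -0.08090117 -0.01243271]
lip [-0.246   0.0348  0.1319]
35.1 [0.7712 0.0961 0.1319] [[0.09, 0.996, -0.02], [0.969, -0.092, -0.23], [-0.23, 0.001, -0.973]] [  5.8  43.9  56.4 -13.2  82.5  13.2] [-0.1 -0.3 -2.9] 0.22622654260584235 61.15916132926941
SIDE under shelf
%%%@@@@@@@%%%%%%#**++===---::::::::::::::::::::::::::::::::::-==+*##########
%%@@%%##%@@@%%%%%%######**++==-:::::::::::::::::::::::::::::-===+*#########*
%%@@%***#%@%%%%%%%%%%%%%%####*=:::::::::::::::::::::::::::::-==+*#########*+
%%@%#*+*#%%%#%%%%%%%%%%%%%%%%*=::::::::::::::::::::::::::::-===+*#########*=
%%@@%**#%%%#*#%%%%%%%%%%%%%%#*-:::::::::::::::::::::::::::-====+*########*+=
%%%@%%%%%%#++*#%%%%%%%%%%%%%#=-::::::::::::::::::::::::::-====++*########+=-
%##%%%%%%#*+++*#%%%%%%%%%%%%*=:::::::::::::::::::::::::--====+**########*+=-
%%#*###***+++++*#%%%%%%%%%%#+-:::::::::::::::::::::::--=====+**########*+=--
%%#***+++++++++#%%%%%%%%%%%#=::::::::::::::::::::::--======+*##########*=---
%%%#*+++++++++*#%%%%%%%%%%#*=-::::::::::::::::::---======++*##########*+=---
%%%%#**+++++++*
[... 4334 characters left out ...]
--------------------------=======================---
++++---------------------------------------------===================--:
++++---------------------------------------------===================--:
====---------------------------------------------+==================-::
=----:-------------------------------------------===================:::
-::-::-------------------------------------------=======++=========-:::
::=::::------------------------------------------++================-:::
===::::------------------------------------------+++===============-:::
==-::::-----------------------------------------=++++++===========-----
===-:::-----------------------------------------++====+++=========-----
```

```bash
cat >> h.py <<'E'
B=np.array([.607,.2005,0])
def tcpn(nose,f,th):
    a=np.radians(f);fw=-np.array([np.cos(a),np.sin(a),0]);t=np.radians(th)
    return np.array(nose)-fw*(.184*np.cos(t)-.081*np.sin(t))+np.array([0,0,.184*np.sin(t)+.081*np.cos(t)]),R(f,th+10.7)
def bowl(f,off,z,th):
    a=np.radians(f);fw=-np.array([np.cos(a),np.sin(a),0]);return tcpn(B+fw*off+[0,0,z],f,th)
E
python3 - <<'E'
from h import *
print("A",go((.76,.10,.24),R(84.7,2.7)))
P,Q=bowl(-15,-.012,.20,-8);print("B",P,go(P,Q))
for th in(-8,20,40): print(th,bowl(-15,-.012,.1,th)[0])
E
```

```text
A (array([ -2.21,  -1.11, -10.69]), array([-3.000e-02,  1.601e+01,  1.000e-02]))
B [0.8054807  0.14731726 0.25460386] (array([  2.45,   2.98, -13.29]), array([ 9.22, 11.76, 99.53]))
-8 [0.8054807  0.14731726 0.15460386]
20 [0.75884336 0.1598137  0.23904681]
40 [0.70444876 0.17438868 0.28032252]
```

Emit:
send_rows(deltas=[{"dx":-0.2,"dy":0,"dz":-0.5,"ax":0,"ay":1,"az":0},{"dx":-0.4,"dy":-0.2,"dz":-1.5,"ax":0,"ay":3,"az":0},{"dx":-0.7,"dy":-0.4,"dz":-3,"ax":0,"ay":5,"az":0},{"dx":-1,"dy":-0.6,"dz":-4.5,"ax":0,"ay":7,"az":0},{"dx":-1.3,"dy":-0.8,"dz":-6,"ax":0,"ay":9,"az":0},{"dx":-1.6,"dy":-1,"dz":-7.5,"ax":0,"ay":11,"az":0},{"dx":-1.8,"dy":-1,"dz":-8.8,"ax":0,"ay":13,"az":0},{"dx":-2,"dy":-1.1,"dz":-9.8,"ax":0,"ay":14,"az":0},{"dx":-2.2,"dy":-1.1,"dz":-10.4,"ax":0,"ay":15,"az":0},{"dx":-2.2,"dy":-1.1,"dz":-10.7,"ax":0,"ay":16,"az":0}])

```text
clock: 36.2
eef_pos: [0.7605, 0.0989, 0.2415]
eef_rot: [[0.093, 0.996, 0.006], [0.994, -0.093, 0.048], [0.048, 0.001, -0.999]]
force: [-0.7, 0.1, -3.2]
finger_gap: 0.225
gripper_force: 61.1
```

```bash
python3 - <<'E'
from h import *
st()
o=env.get_obs();R0=np.array(o["eef_rot"]);P0=np.array(o["eef_pos"])
P,Q=bowl(-15,-.012,.20,-8)
# intermediate half: f=35
P1=(P0+P)/2+[0,-.01,0]
print("B1",go(P1,R(35,2.7)));print("B",go(P,Q))
E
```

```text
36.2 [0.7605 0.0989 0.2415] [[0.093, 0.996, 0.006], [0.994, -0.093, 0.048], [0.048, 0.001, -0.999]] [-0.1 35.1 56.5  2.7 88.   5.1] [-0.7  0.1 -3.2] 0.2253283470884274 61.138508319854736
B1 (array([ 1.65,  2.11, -0.57]), array([-2.3 , -0.08, 49.59]))
B (array([ 5.3 ,  4.03, -1.05]), array([-4.690e+00, -9.000e-02,  9.953e+01]))
```

Emit:
send_rows(deltas=[{"dx":0.1,"dy":0.1,"dz":0,"ax":-0.1,"ay":0,"az":2},{"dx":0.2,"dy":0.3,"dz":-0.1,"ax":-0.3,"ay":0,"az":6},{"dx":0.4,"dy":0.5,"dz":-0.1,"ax":-0.5,"ay":0,"az":11},{"dx":0.6,"dy":0.8,"dz":-0.2,"ax":-0.8,"ay":0,"az":17},{"dx":0.8,"dy":1.1,"dz":-0.3,"ax":-1.1,"ay":0,"az":23},{"dx":1,"dy":1.4,"dz":-0.4,"ax":-1.4,"ay":0,"az":29},{"dx":1.2,"dy":1.6,"dz":-0.5,"ax":-1.6,"ay":0,"az":35},{"dx":1.4,"dy":1.8,"dz":-0.5,"ax":-1.9,"ay":0,"az":41},{"dx":1.5,"dy":2,"dz":-0.5,"ax":-2.1,"ay":0,"az":46},{"dx":1.6,"dy":2.1,"dz":-0.6,"ax":-2.3,"ay":0,"az":50}])

```text
clock: 37.2
eef_pos: [0.7823, 0.1133, 0.2457]
eef_rot: [[0.824, 0.566, 0.036], [0.565, -0.825, 0.027], [0.045, -0.002, -0.999]]
force: [-0.1, 0.2, -2.8]
finger_gap: 0.226
gripper_force: 61.1
```

```bash
python3 - <<'E'
from h import *
st()
P,Q=bowl(-15,-.012,.20,-8);print("B",go(P,Q))
E
```

```text
37.2 [0.7823 0.1133 0.2457] [[0.824, 0.566, 0.036], [0.565, -0.825, 0.027], [0.045, -0.002, -0.999]] [ 1.4 37.1 53.1  1.5 87.8 56.9] [-0.1  0.2 -2.8] 0.22647470672182146 61.12061619758606
B (array([ 3.87, -1.5 , -0.71]), array([-2.39,  0.15, 49.4 ]))
```

Emit:
send_rows(deltas=[{"dx":0.2,"dy":-0.1,"dz":0,"ax":-0.1,"ay":0,"az":3},{"dx":0.6,"dy":-0.2,"dz":-0.1,"ax":-0.4,"ay":0,"az":8},{"dx":1,"dy":-0.4,"dz":-0.2,"ax":-0.7,"ay":0,"az":14},{"dx":1.5,"dy":-0.6,"dz":-0.3,"ax":-1,"ay":0,"az":20},{"dx":2,"dy":-0.8,"dz":-0.4,"ax":-1.3,"ay":0,"az":26},{"dx":2.5,"dy":-1,"dz":-0.5,"ax":-1.6,"ay":0,"az":32},{"dx":3,"dy":-1.2,"dz":-0.6,"ax":-1.9,"ay":0,"az":38},{"dx":3.4,"dy":-1.3,"dz":-0.7,"ax":-2.1,"ay":0,"az":43},{"dx":3.7,"dy":-1.4,"dz":-0.7,"ax":-2.3,"ay":0,"az":47},{"dx":3.9,"dy":-1.5,"dz":-0.7,"ax":-2.4,"ay":0,"az":49.4}])

```text
clock: 38.2
eef_pos: [0.8058, 0.1476, 0.2548]
eef_rot: [[0.965, -0.258, 0.044], [-0.257, -0.966, -0.013], [0.046, 0.002, -0.999]]
force: [-0.1, -0.3, -2.8]
finger_gap: 0.22
gripper_force: 61.1
```

```bash
python3 - <<'E'
from h import *
st();s=snap("side");t=snap("top")
P,Q=bowl(-15,-.012,.112,-6);print("C",go(P,Q))
cv2.imwrite("pics/c12.png",np.hstack([cv2.resize(s["im"][150:300,190:330],(420,450),interpolation=2),cv2.resize(t["im"][150:270,190:290],(375,450),interpolation=2)]))
print("SIDE under shelf")
g=cv2.cvtColor(s["im"],6)[170:205,222:298].astype(int)
for r in g: print("".join(" .:-=+*#%@"[min(9,v//26)] for v in r))
E
```

```text
38.2 [0.8058 0.1476 0.2548] [[0.965, -0.258, 0.044], [-0.257, -0.966, -0.013], [0.046, 0.002, -0.999]] [  4.7  41.   45.9  -1.   90.7 109.6] [-0.1 -0.3 -2.8] 0.2199523984590352 61.138283014297485
C (array([-0.59,  0.04,  8.13]), array([0.07, 2.09, 0.22]))
SIDE under shelf
#################***+-:::::::::::::::::::::::::::::::::::-====++*#######*+=-
#################****=-::::::::::::::::::::::::::::::::--====+**########*+=-
#**+**############***+=--::::::::::::::::::::::::::::--=====+**########*+=--
#*+=+++**+**########**+==--::::::::::::::::::::::::--======+**#########*=---
#*+=======++++****###***++=--:::::::::::::::::::---=======+**#########*+=---
**+=============+++*++****+====---:::::::::-----=======++**###########+=----
**+===================+++++=++=======-----==========++***############*+=----
**+=------=================================++=+++++***##############*+=-----
**+=-----------=========================++********##################*=------
**+=-----------------=====================++++**###################*+=------
**+=-----------------------===================+++++***###
[... 1167 characters left out ...]
---====
++++++==================-----------------------------------------------=====
+++++++================------------------------------------------------===--
*++**++=======================----------------------------------------==----
*++++++============++++=======----------------------------------------=-----
*++++++============+++*+++++======-----------------------------------==-----
*++++++=============+++*****+++++=======-----------------------------==-----
******+=============+++++***+****++++++=======---------==-----------===--:-:
+****++=============++++++++++*********+++++++====---====---------=====-::::
****++++++=========+++++++++++++++***********+++++======---==-=---=====-::::
```

View pics/c12.png

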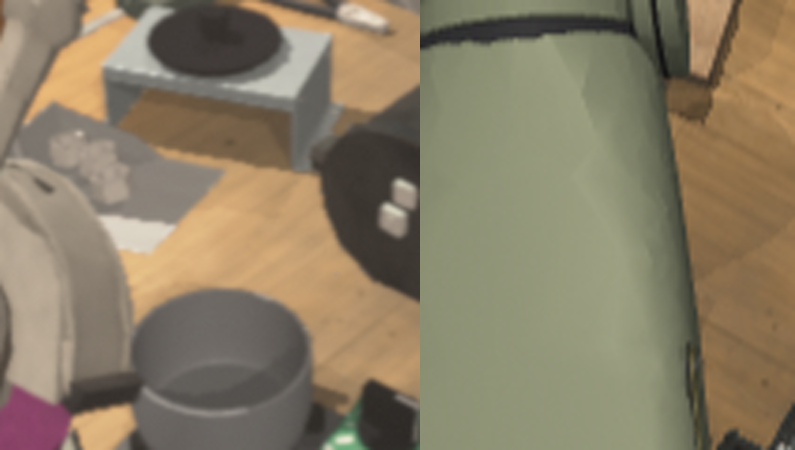

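```bash
python3 - <<'E'
from h import *
s=last("side")
for z in(.18,.2,.22):
  a,b=onz(s,264,207.3,z),onz(s,240,233.3,z);print(z,a,b,np.linalg.norm(a-b),(a+b)/2)
for P in((.63,.241,.2),(.607,.153,.2)): print(proj(s,P))
E
```

```text
0.18 [0.61807991 0.12732597 0.18      ] [0.64065371 0.21403593 0.18      ] 0.08960018931546201 [0.62936681 0.17068095 0.18      ]
0.2 [0.61067851 0.1546651  0.2       ] [0.63233883 0.2378662  0.2       ] 0.08597437026683669 [0.62150867 0.19626565 0.2       ]
0.22 [0.60327711 0.18200424 0.22      ] [0.62402395 0.26169647 0.22      ] 0.08234855121821125 [0.61365053 0.22185036 0.22      ]
[240.79434742 234.59875807]
[266.14486568 207.02362683]
```

Emit:
send_rows(deltas=[{"dx":0,"dy":0,"dz":0.4,"ax":0,"ay":0.2,"az":0},{"dx":-0.1,"dy":0,"dz":1.2,"ax":0,"ay":0.5,"az":0},{"dx":-0.2,"dy":0,"dz":2.2,"ax":0,"ay":0.8,"az":0},{"dx":-0.3,"dy":0,"dz":3.4,"ax":0,"ay":1.1,"az":0},{"dx":-0.4,"dy":0,"dz":4.6,"ax":0,"ay":1.4,"az":0},{"dx":-0.5,"dy":0,"dz":5.8,"ax":0,"ay":1.6,"az":0},{"dx":-0.6,"dy":0,"dz":6.8,"ax":0,"ay":1.8,"az":0},{"dx":-0.6,"dy":0,"dz":7.5,"ax":0,"ay":2,"az":0},{"dx":-0.6,"dy":0,"dz":8,"ax":0,"ay":2,"az":0},{"dx":-0.6,"dy":0,"dz":8.1,"ax":0,"ay":2,"az":0}])

```text
clock: 39.3
eef_pos: [0.8035, 0.1479, 0.174]
eef_rot: [[0.964, -0.256, 0.078], [-0.255, -0.967, -0.022], [0.081, 0.001, -0.997]]
force: [-0.6, 0.3, -2.6]
finger_gap: 0.224
gripper_force: 61.1
```

```bash
python3 - <<'E'
from h import *
st()
for i,th in enumerate(range(-2,39,4)): print(th,*go(*bowl(-15,-.014,.102+.010*(th<10),th)))
E
```

```text
39.3 [0.8035 0.1479 0.174 ] [[0.964, -0.256, 0.078], [-0.255, -0.967, -0.022], [0.081, 0.001, -0.997]] [  5.   41.7  54.1  -1.7  79.9 110. ] [-0.6  0.3 -2.6] 0.22368093055137495 61.12805485725403
-2 [-0.16  0.01 -1.27] [0.05 4.08 0.17]
2 [-0.63  0.01 -2.6 ] [0.04 8.08 0.17]
6 [-1.18  0.01 -3.89] [ 0.04 12.08  0.17]
10 [-1.9   0.   -4.14] [ 0.03 16.08  0.18]
14 [-2.62  0.   -5.34] [2.000e-02 2.008e+01 1.800e-01]
18 [-3.43  0.   -6.49] [2.000e-02 2.408e+01 1.800e-01]
22 [-4.32  0.   -7.57] [1.000e-02 2.808e+01 1.800e-01]
26 [-5.28 -0.   -8.6 ] [ 0.   32.08  0.18]
30 [-6.3  -0.   -9.55] [-0.   36.08  0.18]
34 [-7.400e+00 -1.000e-02 -1.043e+01] [-1.000e-02  4.008e+01  1.800e-01]
38 [-8.550e+00 -1.000e-02 -1.124e+01] [-1.000e-02  4.408e+01  1.800e-01]
```

Emit:
send_rows(deltas=[{"dx":-0.2,"dy":0,"dz":-1.3,"ax":0,"ay":4,"az":0},{"dx":-0.6,"dy":0,"dz":-2.6,"ax":0,"ay":8,"az":0},{"dx":-1.2,"dy":0,"dz":-3.7,"ax":0,"ay":12,"az":0},{"dx":-1.9,"dy":0,"dz":-4.4,"ax":0,"ay":16,"az":0},{"dx":-2.6,"dy":0,"dz":-5.4,"ax":0,"ay":20,"az":0},{"dx":-3.4,"dy":0,"dz":-6.5,"ax":0,"ay":24,"az":0},{"dx":-4.3,"dy":0,"dz":-7.6,"ax":0,"ay":28,"az":0},{"dx":-5.3,"dy":0,"dz":-8.6,"ax":0,"ay":32,"az":0},{"dx":-6.3,"dy":0,"dz":-9.5,"ax":0,"ay":36,"az":0},{"dx":-7.4,"dy":0,"dz":-10.4,"ax":0,"ay":40,"az":0}])

```text
clock: 40.3
eef_pos: [0.724, 0.1692, 0.2746]
eef_rot: [[0.684, -0.257, 0.682], [-0.182, -0.966, -0.181], [0.706, -0.001, -0.708]]
force: [-0.3, -0.7, -2.9]
finger_gap: 0.227
gripper_force: 61.3
```

```bash
python3 - <<'E'
from h import *
st()
print(go(*bowl(-15,-.014,.102,45)))
E
```

```text
40.3 [0.724  0.1692 0.2746] [[0.684, -0.257, 0.682], [-0.182, -0.966, -0.181], [0.706, -0.001, -0.708]] [ 14.7  13.3  93.5 -34.8  37.5 140.8] [-0.3 -0.7 -2.9] 0.22680075472081213 61.2869131565094
(array([-1.39, -0.01, -3.47]), array([-0.12, 10.8 ,  0.04]))
```

Emit:
send_rows(deltas=[{"dx":-0.3,"dy":0,"dz":-0.6,"ax":0,"ay":2,"az":0},{"dx":-0.5,"dy":0,"dz":-1.2,"ax":0,"ay":4,"az":0},{"dx":-0.5,"dy":0,"dz":-1.2,"ax":0,"ay":4,"az":0},{"dx":-0.5,"dy":0,"dz":-1.2,"ax":0,"ay":4,"az":0},{"dx":-0.5,"dy":0,"dz":-1.2,"ax":0,"ay":4,"az":0},{"dx":-0.5,"dy":0,"dz":-1.2,"ax":0,"ay":4,"az":0},{"dx":-0.5,"dy":0,"dz":-1.2,"ax":0,"ay":4,"az":0},{"dx":-0.5,"dy":0,"dz":-1.2,"ax":0,"ay":4,"az":0},{"dx":-0.5,"dy":0,"dz":-1.2,"ax":0,"ay":4,"az":0},{"dx":-0.5,"dy":0,"dz":-1.2,"ax":0,"ay":4,"az":0}])

```text
clock: 41.3
eef_pos: [0.7127, 0.1721, 0.2774]
eef_rot: [[0.639, -0.256, 0.726], [-0.169, -0.967, -0.193], [0.751, 0.001, -0.66]]
force: [-0.7, 0.8, -2.5]
finger_gap: 0.223
gripper_force: 61.4
```

```bash
python3 - <<'E'
from h import *
st();s=snap("side")
print(proj(s,(.607,.2,.095)),proj(s,(.607,.2,.034)))
g=cv2.cvtColor(s["im"],6)[200:305,180:310].astype(int)
for r in g[::2]: print("".join(" .:-=+*#%@"[min(9,v//26)] for v in r))
E
```

```text
41.3 [0.7127 0.1721 0.2774] [[0.639, -0.256, 0.726], [-0.169, -0.967, -0.193], [0.751, 0.001, -0.66]] [ 16.   11.8  96.9 -42.6  34.7 148.6] [-0.7  0.8 -2.5] 0.22286593957052753 61.42438530921936
[261.73444453 265.85099999] [262.72998324 288.39021086]
***++++++++=+*#########***********##**++=++*++======++************++++======---=----------------------------=--==------:::::::::::
**+++++++===+##########*********###**++==++====+======++********************+++++=======--------=======-----=====----:::::::::::::
++++++++====+++******#########**###*++=================++*******************************++++=============--======-::::::::::::::::
+=========++++++++++******#####*#**++=====++++==========+++************************************++++++++===========-:::::::::::::::
+====+++++****+***++++++**********++====++++++++==========++***********************************************+++++++==-:::::::::::::
====+++++++********++====++*+*****+==+++++++++++++==========++******************************************************=-::::::::::::
====+++++++++*******+++=---=++++***++++++++++++++++==========++
[... 5393 characters left out ...]
==========---------------:::::::::::-=+***+=-
==-----------------------------=++--=*###########*++=-:::-------------------=-===============----------------::::::::::--=+*#%%#+=
------------------------------=***+-=*#########**+===-:::::-------------------=-=-===========-=-------------:::::::::-=========+++
------------------------------+*#**=-=*#####***++====-:::.:::----------------=--=-=--======---=------------::::::::--+**+==----==+
---------------------------=+**###*+--+*###**++=======-::::::-----------------=---==-======-==-----------:::::::::--=++++++===----
------------------------=++******++=-:=*#***+=============------------------------------==-----------:::::::::::::---====++++==---
```

```bash
python3 - <<'E'
from h import *
for z,th in((.13,32),(.16,25),(.19,16),(.2,8),(.2,0)): print(th,*go(*bowl(-15,-.02,z,th)))
E
```

```text
32 [2.98 0.   0.54] [-0.08 -5.96  0.15]
25 [5.38 0.01 1.01] [ -0.07 -12.96   0.16]
16 [7.39 0.02 2.17] [ -0.06 -21.96   0.16]
8 [7.52 0.02 4.25] [ -0.05 -29.96   0.17]
0 [6.52 0.02 6.87] [ -0.04 -37.96   0.17]
```

Emit:
send_rows(deltas=[{"dx":1.5,"dy":0,"dz":0.2,"ax":0,"ay":-3,"az":0},{"dx":3,"dy":0,"dz":0.5,"ax":0,"ay":-6,"az":0},{"dx":4.2,"dy":0,"dz":0.8,"ax":0,"ay":-9.5,"az":0},{"dx":5.4,"dy":0,"dz":1,"ax":0,"ay":-13,"az":0},{"dx":6.4,"dy":0,"dz":1.6,"ax":0,"ay":-17,"az":0},{"dx":7.2,"dy":0,"dz":2.2,"ax":0,"ay":-22,"az":0},{"dx":7.5,"dy":0,"dz":3.2,"ax":0,"ay":-26,"az":0},{"dx":7.5,"dy":0,"dz":4.2,"ax":0,"ay":-30,"az":0},{"dx":7,"dy":0,"dz":5.5,"ax":0,"ay":-34,"az":0},{"dx":6.5,"dy":0,"dz":6.9,"ax":0,"ay":-38,"az":0}])

```text
clock: 42.35
eef_pos: [0.8051, 0.1478, 0.2815]
eef_rot: [[0.95, -0.256, 0.179], [-0.251, -0.967, -0.048], [0.185, 0.001, -0.983]]
force: [0.3, -0.4, -2.1]
finger_gap: 0.227
gripper_force: 61.3
```

```bash
python3 - <<'E'
from h import *
st();print(bowl(-15,-.02,.2,0)[0])
s=snap("side")
g=cv2.cvtColor(s["im"],6)[236:300,225:300].astype(int)
for r in g: print("".join(" .:-=+*#%@"[min(9,v//26)] for v in r))
# where to lay scoop: original place nose (.757,-.065), f=120.5
P,Q=tcpn((.757,-.065,.12),120.5,0);print("lay",P,go(P,Q))
P,Q=tcpn((.70,-.04,.12),60,0);print("mid",P,go(P,Q))
E
```

```text
42.35 [0.8051 0.1478 0.2815] [[0.95, -0.256, 0.179], [-0.251, -0.967, -0.048], [0.185, 0.001, -0.983]] [  5.8  34.9  52.9  -3.8  82.2 110.8] [ 0.3 -0.4 -2.1] 0.22736494021463655 61.308385133743286
[0.80404887 0.14770091 0.281     ]
+++++*##############################***************************************
+++++*##############################***************************************
++=+++*#############################***************************************
+===++*############################****************************************
====++*###################***####******************************************
====+++*################***************************************************
=====++*###############****************************************************
=====++*##############*****************************************************
=====++*#############******************************************************
=====+++***########***********++++++++************************************+
=====++++**######**********++++++=======+++++++++*************************+
=====+++**#####**********+++====
[... 3507 characters left out ...]
-----------------------::....:::
#####**+=-:---------------------------==-------------------------::::::::::
####**+=-:::-----------------------------------------------------:::::::::-
###**++=-::::---------------------------------------------------:::::::::-=
#***++==-::::---------------------------------------------------::::::::-=+
#**++===-:::::-------------------------------------------------:::::::::=+*
***+====-::::::-----------------------------------------------:::::::::-=*#
lay [0.66361294 0.09353977 0.201     ] (array([-13.59,   8.7 ,   5.19]), array([  24.82,    0.34, -133.15]))
mid [0.792      0.11934867 0.201     ] (array([-2.04,  2.9 ,  7.28]), array([ 13.82,   0.39, -73.66]))
```

```bash
python3 - <<'E'
from h import *
def q(x,y,z): 
    p=lip(x,y,z);return p,R(84.7,10.7)
a,b=bowl(-15,-.02,.2,0)
print(go((.78,.125,.25),R(35,10.7)));print(go(lip(-.24,-.02,.13),R(84.7,10.7)))
E
```

```text
(array([-2.44,  2.67,  2.23]), array([  9.27,   0.38, -49.08]))
(array([-9.93,  7.17, 13.07]), array([ 18.32,   0.38, -97.94]))
```

Emit:
send_rows(deltas=[{"dx":-0.2,"dy":0.2,"dz":0.2,"ax":0.9,"ay":0,"az":-5},{"dx":-0.5,"dy":0.5,"dz":0.4,"ax":1.9,"ay":0,"az":-10},{"dx":-0.7,"dy":0.8,"dz":0.7,"ax":2.8,"ay":0.1,"az":-15},{"dx":-1,"dy":1.1,"dz":0.9,"ax":3.8,"ay":0.1,"az":-20},{"dx":-1.2,"dy":1.4,"dz":1.1,"ax":4.7,"ay":0.1,"az":-25},{"dx":-1.5,"dy":1.6,"dz":1.3,"ax":5.6,"ay":0.2,"az":-30},{"dx":-1.7,"dy":1.9,"dz":1.5,"ax":6.6,"ay":0.2,"az":-35},{"dx":-2,"dy":2.2,"dz":1.8,"ax":7.5,"ay":0.3,"az":-40},{"dx":-2.2,"dy":2.5,"dz":2,"ax":8.5,"ay":0.3,"az":-45},{"dx":-2.4,"dy":2.7,"dz":2.2,"ax":9.3,"ay":0.4,"az":-49}])

```text
clock: 43.4
eef_pos: [0.7783, 0.1264, 0.2548]
eef_rot: [[0.801, 0.577, 0.159], [0.567, -0.817, 0.107], [0.192, 0.004, -0.981]]
force: [-0.4, 0.2, -1.8]
finger_gap: 0.221
gripper_force: 61.3
```

```bash
python3 - <<'E'
from h import *
st();print(go(lip(-.24,-.02,.12),R(84.7,10.7)))
E
```

```text
43.4 [0.7783 0.1264 0.2548] [[0.801, 0.577, 0.159], [0.567, -0.817, 0.107], [0.192, 0.004, -0.981]] [ 0.6 31.3 61.4  6.2 78.1 54.6] [-0.4  0.2 -1.8] 0.22087861371681947 61.32646322250366
(array([-9.34, -1.1 , 11.9 ]), array([  9.55,  -0.22, -48.56]))
```

Emit:
send_rows(deltas=[{"dx":-0.9,"dy":-0.1,"dz":1,"ax":1,"ay":0,"az":-5},{"dx":-1.8,"dy":-0.2,"dz":2,"ax":2,"ay":0,"az":-11},{"dx":-2.8,"dy":-0.3,"dz":3.2,"ax":3.2,"ay":0,"az":-17},{"dx":-4,"dy":-0.4,"dz":4.5,"ax":4.4,"ay":-0.1,"az":-23},{"dx":-5.2,"dy":-0.5,"dz":6,"ax":5.6,"ay":-0.1,"az":-29},{"dx":-6.4,"dy":-0.7,"dz":7.6,"ax":6.8,"ay":-0.1,"az":-35},{"dx":-7.6,"dy":-0.9,"dz":9.2,"ax":8,"ay":-0.2,"az":-41},{"dx":-8.6,"dy":-1,"dz":10.6,"ax":9,"ay":-0.2,"az":-46},{"dx":-9.2,"dy":-1.1,"dz":11.6,"ax":9.5,"ay":-0.2,"az":-48.6},{"dx":-9.3,"dy":-1.1,"dz":11.9,"ax":9.5,"ay":-0.2,"az":-48.6}])

```text
clock: 44.4
eef_pos: [0.7148, 0.0959, 0.1181]
eef_rot: [[0.094, 0.995, 0.014], [0.978, -0.095, 0.185], [0.185, -0.003, -0.983]]
force: [-0.1, 0.6, -2.4]
finger_gap: 0.226
gripper_force: 61.3
```

```bash
python3 - <<'E'
from h import *
st();wh();print(go(lip(-.24,-.02,.083),R(84.7,10.7)))
s=snap("side")
g=cv2.cvtColor(s["im"],6)[240:300,225:300].astype(int)
for r in g[::2]: print("".join(" .:-=+*#%@"[min(9,v//26)] for v in r))
E
```

```text
44.4 [0.7148 0.0959 0.1181] [[0.094, 0.995, 0.014], [0.978, -0.095, 0.185], [0.185, -0.003, -0.983]] [-3.8 34.5 72.9 11.2 72.7 -1.7] [-0.1  0.6 -2.4] 0.2261030903117071 61.26839876174927
lip [-0.2404 -0.0213  0.1181]
(array([-0.71,  0.14,  3.44]), array([-0.15,  0.01, -0.19]))
====+++*+===========================-=================+********************
=====++==========================----=================+********************
=====+++*++===========---------------=================+********************
=====++++*******++===--------======+++++++++++========+********************
=====++++*********++++++++++=====================++++++********************
=====++=++******+++++++====-=-=========-=----------====++******************
=====+++=+*****++++==--------=========-==-------------====++***********+***
=====+++=++**+++=-----------===============----------========++++++++++++++
======++=+++++=------------================-----------=========++**++++++++
======++++++=---------------===============-----------===========+**+++++++
=======+++=----------------==-===============----------=======
[... 757 characters left out ...]
+++=------------
.......::::--==+++==------=+**+==----=++++++++++*#%#*++++++==--------===---
:::::-------======++++==+++*#%%%%#+=++++++++++++*##**+++==----------::--===
++******+==-=-==-======+++++++*#%#*++++++++++++++++===--------------:...::-
#######**+=--------------=======+++++++++=======-------------------::....::
#######**+==----------------------==-==-=====---------------------::.....::
#####****+=---------------------------=-=====---------------------:......::
#####**+=-:------------------------------------------------------::::::::::
###**++=-::::---------------------------------------------------:::::::::-=
#**++===-:::::-------------------------------------------------:::::::::=+*
```

Emit:
send_rows(deltas=[{"dx":-0.1,"dy":0,"dz":0.5,"ax":0,"ay":0,"az":0},{"dx":-0.2,"dy":0,"dz":1,"ax":0,"ay":0,"az":0},{"dx":-0.3,"dy":0,"dz":1.6,"ax":0,"ay":0,"az":0},{"dx":-0.4,"dy":0,"dz":2.2,"ax":0,"ay":0,"az":0},{"dx":-0.5,"dy":0,"dz":2.6,"ax":0,"ay":0,"az":0},{"dx":-0.6,"dy":0,"dz":3,"ax":0,"ay":0,"az":0},{"dx":-0.7,"dy":0,"dz":3.3,"ax":0,"ay":0,"az":0},{"dx":-0.7,"dy":0,"dz":3.5,"ax":0,"ay":0,"az":0},{"dx":-0.7,"dy":0,"dz":3.6,"ax":0,"ay":0,"az":0},{"dx":-0.7,"dy":0,"dz":3.6,"ax":0,"ay":0,"az":0}])

```text
clock: 45.45
eef_pos: [0.7162, 0.0961, 0.0835]
eef_rot: [[0.093, 0.996, 0.017], [0.978, -0.095, 0.186], [0.187, -0.0, -0.982]]
force: [-0.6, -0.5, -1.4]
finger_gap: 0.226
gripper_force: 61.3
```

```bash
python3 - <<'E'
from h import *
st();wh();print(env.get_obs()["ft_torque"])
E
```

```text
45.45 [0.7162 0.0961 0.0835] [[0.093, 0.996, 0.017], [0.978, -0.095, 0.186], [0.187, -0.0, -0.982]] [-3.8 36.8 73.9 11.5 69.5 -2.4] [-0.6 -0.5 -1.4] 0.2263663681948722 61.34032845497131
lip [-0.2407 -0.0199  0.0835]
[ 0.02094849  0.00517586 -0.02009277]
```

Emit:
send_rows(deltas=[{"dx":0,"dy":0,"dz":0.1,"ax":0,"ay":0,"az":0},{"dx":0,"dy":0,"dz":0.2,"ax":0,"ay":0,"az":0},{"dx":0,"dy":0,"dz":0.25,"ax":0,"ay":0,"az":0},{"dx":0,"dy":0,"dz":0.25,"ax":0,"ay":0,"az":0},{"dx":0,"dy":0,"dz":0.25,"ax":0,"ay":0,"az":0},{"dx":0,"dy":0,"dz":0.25,"ax":0,"ay":0,"az":0},{"dx":0,"dy":0,"dz":0.25,"ax":0,"ay":0,"az":0},{"dx":0,"dy":0,"dz":0.25,"ax":0,"ay":0,"az":0},{"dx":0,"dy":0,"dz":0.25,"ax":0,"ay":0,"az":0},{"dx":0,"dy":0,"dz":0.25,"ax":0,"ay":0,"az":0}])

```text
clock: 46.45
eef_pos: [0.7164, 0.0966, 0.0814]
eef_rot: [[0.093, 0.995, 0.018], [0.978, -0.095, 0.186], [0.187, 0.0, -0.982]]
force: [-0.4, 0.6, 0.9]
finger_gap: 0.223
gripper_force: 61.7
```

Emit:
send_rows(deltas=[{"dx":0,"dy":0,"dz":0,"ax":0,"ay":0,"az":0},{"dx":0,"dy":0,"dz":0,"ax":0,"ay":0,"az":0},{"dx":0,"dy":0,"dz":0,"ax":0,"ay":0,"az":0},{"dx":0,"dy":0,"dz":0,"ax":0,"ay":0,"az":0},{"dx":0,"dy":0,"dz":0,"ax":0,"ay":0,"az":0},{"dx":0,"dy":0,"dz":-1,"ax":0,"ay":0,"az":0},{"dx":0,"dy":0,"dz":-3,"ax":0,"ay":0,"az":0},{"dx":0,"dy":0,"dz":-6,"ax":0,"ay":0,"az":0},{"dx":0,"dy":0,"dz":-9,"ax":0,"ay":0,"az":0},{"dx":0,"dy":0,"dz":-12,"ax":0,"ay":0,"az":0}], fingers=0.65)

```text
clock: 47.45
eef_pos: [0.7142, 0.0739, 0.2009]
eef_rot: [[0.093, 0.995, 0.018], [0.978, -0.095, 0.186], [0.186, 0.0, -0.982]]
force: [-0.3, -0.5, 0.5]
finger_gap: 0.65
gripper_force: 0.0
```

```bash
python3 - <<'E'
from h import *
st();print("over bowl",go((.62,.14,.26),R(84.7,0)));print("over lid",go((.7147,-.2043,.18),R(29.7,0)))
E
```

```text
47.45 [0.7142 0.0739 0.2009] [[0.093, 0.995, 0.018], [0.978, -0.095, 0.186], [0.186, 0.0, -0.982]] [-5.6 29.9 69.7 10.9 80.5 -2. ] [-0.3 -0.5  0.5] 0.6501277156101265 0.0
over bowl (array([  6.69, -10.  ,  -4.75]), array([  0.03, -10.75,  -0.14]))
over lid (array([-27.59,   2.69,  -3.1 ]), array([-5.13, -9.92, 54.7 ]))
```

Emit:
send_rows(deltas=[{"dx":0.5,"dy":-0.8,"dz":-0.5,"ax":0,"ay":-1,"az":0},{"dx":1.2,"dy":-1.8,"dz":-1,"ax":0,"ay":-2,"az":0},{"dx":2,"dy":-3,"dz":-1.5,"ax":0,"ay":-3.5,"az":0},{"dx":2.8,"dy":-4.2,"dz":-2,"ax":0,"ay":-5,"az":0},{"dx":3.6,"dy":-5.4,"dz":-2.5,"ax":0,"ay":-6.5,"az":0},{"dx":4.4,"dy":-6.6,"dz":-3.1,"ax":0,"ay":-8,"az":0},{"dx":5.2,"dy":-7.8,"dz":-3.7,"ax":0,"ay":-9,"az":0},{"dx":6,"dy":-9,"dz":-4.3,"ax":0,"ay":-10,"az":0},{"dx":6.5,"dy":-9.7,"dz":-4.7,"ax":0,"ay":-10.7,"az":0},{"dx":6.7,"dy":-10,"dz":-4.7,"ax":0,"ay":-10.7,"az":0}])

```text
clock: 48.45
eef_pos: [0.6199, 0.1415, 0.2591]
eef_rot: [[0.094, 0.996, 0.002], [0.996, -0.094, 0.001], [0.001, 0.002, -1.0]]
force: [-0.4, 0.3, 0.3]
finger_gap: 0.65
gripper_force: 0.0
```

```bash
python3 - <<'E'
from h import *
st();w=snap("wrist","w14");s=snap("side")
c=proj(w,(.607,.2005,.04));r=proj(w,(.607,.2565,.095));print(c,r)
c=proj(w,(.607,.2005,.06))
x,y=map(int,c)
g=cv2.cvtColor(w["im"],6)[max(0,y-85):y+85,x-85:x+85].astype(int)
for q in g[::4]: print("".join(" .:-=+*#%@"[min(9,v//26)] for v in q[::2]))
print("under shelf")
g=cv2.cvtColor(s["im"],6)[172:205,222:298].astype(int)
for q in g[::2]: print("".join(" .:-=+*#%@"[min(9,v//26)] for v in q))
E
```

```text
48.45 [0.6199 0.1415 0.2591] [[0.094, 0.996, 0.002], [0.996, -0.094, 0.001], [0.001, 0.002, -1.0]] [ 5.1 18.4 78.1  0.  83.4 10.4] [-0.4  0.3  0.3] 0.649963465188832 0.0
[260.14445914 120.11766041] [248.20910264  44.85611032]
+++=+===++++++++++++=++++++++++++++++*+****++++++**++++*+++**++****+***##############
+++=====+++++++++++++++++++++++++++++++***+++*++***++++*++++++****+***##############=
======-=-=++++++++++++++++++++++++++++++*+++++****++++*+++*==+***+****#*##########+::
================--=+=++++++++=+**********************+++*****+**+*******########* .::
=========================-*****+=-:::::::::::::::::*******+*************########+ . :
==============-----===*****=------------::::::::::::::::-+***+*****#****######*##* . 
====:-----:-------:+***=-------------:::::::::::::::::::::::+*****#*****#####*####%. 
:---------:--:-:=***+----------------::::::::::::::::::::::::::-*********###***#####-
::-:::::--::---***----------------==:----------------:::::::::::::*******#****#######
:::-:-:-:::--***=====-==-=-==-++++*****-------------------::::::::::**#===-==+*####*#
::::-:::-::+**
[... 3444 characters left out ...]
-------
**+=------======------------------------------------------------------------
***+=--==========----------------------------------------------------------=
***+=--============-----------------=-==----------------------------------==
++++================-----------------------------------------------------===
********++==========----------------------------------------------------====
##****************+===-------------------------------------------------=----
#*********************++++++=====------------------------------------==-----
#********************************++++++=======----------=-----------===--:::
******************************************+*++++++=====-----------=====-::::
```

```bash
python3 - <<'E'
from h import *
print(go((.66,.02,.15),R(84.7,-40)))
print(go((.66,.06,.22),R(84.7,-20)))
E
```

```text
(array([-11.65,   5.13,  10.78]), array([-4.000e-02, -4.004e+01, -1.100e-01]))
(array([-7.66,  4.76,  3.78]), array([-2.000e-02, -2.004e+01, -1.200e-01]))
```

Emit:
send_rows(deltas=[{"dx":-1.5,"dy":1,"dz":0.7,"ax":0,"ay":-4,"az":0},{"dx":-3,"dy":2,"dz":1.5,"ax":0,"ay":-8,"az":0},{"dx":-4.5,"dy":3,"dz":2.2,"ax":0,"ay":-12,"az":0},{"dx":-6,"dy":4,"dz":3,"ax":0,"ay":-16,"az":0},{"dx":-7.6,"dy":4.8,"dz":4,"ax":0,"ay":-20,"az":0},{"dx":-8.4,"dy":4.9,"dz":5.5,"ax":0,"ay":-24,"az":0},{"dx":-9.3,"dy":5,"dz":7,"ax":0,"ay":-29,"az":0},{"dx":-10.2,"dy":5.1,"dz":8.5,"ax":0,"ay":-34,"az":0},{"dx":-11,"dy":5.1,"dz":9.8,"ax":0,"ay":-38,"az":0},{"dx":-11.6,"dy":5.1,"dz":10.8,"ax":0,"ay":-40,"az":0}])

```text
clock: 49.55
eef_pos: [0.6601, 0.0184, 0.1479]
eef_rot: [[0.075, 0.995, -0.064], [0.763, -0.098, -0.639], [-0.642, -0.001, -0.766]]
force: [0.3, -0.6, 0.9]
finger_gap: 0.649
gripper_force: 0.0
```

```bash
python3 - <<'E'
from h import *
st();w=snap("wrist","w15")
cs=[proj(w,lip(x,y,z)) for x,y,z in((0,-.08,.061),(0,.08,.061),(.11,-.08,0),(.11,.08,0),(0,-.08,0),(0,.08,0))];print(np.round(cs),w["E"][:3,3])
c=np.array(cs);x0,x1=int(c[:,0].min()),int(c[:,0].max());y0,y1=int(c[:,1].min()),int(c[:,1].max())
g=cv2.cvtColor(w["im"],6)[max(0,y0-8):y1+4,max(0,x0-10):x1+10].astype(int);print(g.shape)
for q in g[::4]: print("".join(" .:-=+*#%@"[min(9,v//26)] for v in q[::2]))
print("lid",go((.7147,-.2043,.18),R(29.7,0)),go((.69,-.05,.24),R(60,-15)))
E
```

```text
49.55 [0.6601 0.0184 0.1479] [[0.075, 0.995, -0.064], [0.763, -0.098, -0.639], [-0.642, -0.001, -0.766]] [ 10.5  36.9  73.8 -38.3  84.   25.3] [ 0.3 -0.6  0.9] 0.6488787263451455 0.0
[[268. 269.]
 [452. 268.]
 [272. 264.]
 [405. 264.]
 [269. 211.]
 [436. 211.]] [0.67386723 0.1521284  0.20614597]
(71, 204)
*++*********************************************+*********+*******************#***********************
*++********************************+***********+++++++++++++*****++++++++++***************************
---------------------=----------+=--------=+=---:-:====------=====:-:===+++=**=+=++*****+***********#*
====---------------==------------------------------------------=-----------------------------=:=******
====:-----------------------------------------------------------:----------------------------::-+*****
=-==:---------------------------------------------------------:-----------------------------::::-+#***
====:-------------------------------:::--------------------------------------------------=::::::-+****
====:----------------------------------------------=------------=-------
[... 492 characters left out ...]
----------------------------------:::::::::::::::::-*
===-:-------:-----:---:------:---------------------------------------------------:::::::::::::::::::-=
===-:----------:-:------------------------------:::-----------------------------:::::::::::::::::::::-
++=-:::-------:---------------------------------....=--------------------------::::::::::::::::::::::-
===-:-======------------=======-===============:.... -------==============----::::::::::::::::::::::::
*+=============================================:..... =------=====------------------------------------
lid (array([-18.72,   7.72,  11.2 ]), array([18.85, 37.11, 52.46])) (array([-11.01,   3.72,  -3.11]), array([11.1 , 24.79, 21.92]))
```

Emit:
send_rows(deltas=[{"dx":-0.5,"dy":0.2,"dz":-1,"ax":1,"ay":2.5,"az":2},{"dx":-1.5,"dy":0.5,"dz":-1.8,"ax":2,"ay":5,"az":4},{"dx":-2.8,"dy":0.9,"dz":-2.4,"ax":3.3,"ay":7.5,"az":6.5},{"dx":-4,"dy":1.3,"dz":-2.8,"ax":4.5,"ay":10,"az":9},{"dx":-5.2,"dy":1.7,"dz":-3,"ax":5.6,"ay":12.5,"az":11},{"dx":-6.5,"dy":2.1,"dz":-3.1,"ax":6.7,"ay":15,"az":13},{"dx":-7.8,"dy":2.5,"dz":-3.1,"ax":7.8,"ay":17.5,"az":15},{"dx":-9,"dy":3,"dz":-3.1,"ax":9,"ay":20,"az":18},{"dx":-10.2,"dy":3.4,"dz":-3.1,"ax":10,"ay":22.5,"az":20},{"dx":-11,"dy":3.7,"dz":-3.1,"ax":11.1,"ay":24.8,"az":22}])

```text
clock: 50.6
eef_pos: [0.691, -0.0488, 0.2445]
eef_rot: [[0.485, 0.866, -0.123], [0.837, -0.501, -0.22], [-0.252, 0.004, -0.968]]
force: [-0.8, 0.5, 0.7]
finger_gap: 0.654
gripper_force: 0.0
```

```bash
python3 - <<'E'
from h import *
st();print("lid",go((.7147,-.2043,.19),R(29.7,0)))
E
```

```text
50.6 [ 0.691  -0.0488  0.2445] [[0.485, 0.866, -0.123], [0.837, -0.501, -0.22], [-0.252, 0.004, -0.968]] [ -5.3  30.8  63.8 -13.3  91.4  25.1] [-0.8  0.5  0.7] 0.6541338802967177 0.0
lid (array([-10.49,   9.81,   8.41]), array([ 4.09, 14.19, 30.07]))
```

Emit:
send_rows(deltas=[{"dx":-1,"dy":1,"dz":0.8,"ax":0.4,"ay":1.4,"az":3},{"dx":-2.2,"dy":2,"dz":1.7,"ax":0.8,"ay":2.8,"az":6},{"dx":-3.4,"dy":3.2,"dz":2.7,"ax":1.3,"ay":4.5,"az":9.5},{"dx":-4.7,"dy":4.4,"dz":3.7,"ax":1.8,"ay":6.3,"az":13.5},{"dx":-6,"dy":5.6,"dz":4.8,"ax":2.3,"ay":8,"az":17},{"dx":-7.3,"dy":6.8,"dz":5.8,"ax":2.8,"ay":9.8,"az":21},{"dx":-8.5,"dy":8,"dz":6.8,"ax":3.3,"ay":11.5,"az":24.5},{"dx":-9.6,"dy":9,"dz":7.7,"ax":3.7,"ay":13,"az":27.5},{"dx":-10.3,"dy":9.6,"dz":8.3,"ax":4.1,"ay":14.2,"az":30},{"dx":-10.5,"dy":9.8,"dz":8.4,"ax":4.1,"ay":14.2,"az":30}])

```text
clock: 51.6
eef_pos: [0.7134, -0.205, 0.1885]
eef_rot: [[0.868, 0.496, -0.003], [0.496, -0.868, -0.001], [-0.003, -0.001, -1.0]]
force: [0.0, 0.8, 0.3]
finger_gap: 0.649
gripper_force: 0.0
```

```bash
python3 - <<'E'
from h import *
st();print("lid",go((.7147,-.2043,.1048),R(29.7,0)))
w=snap("wrist","w16");c=proj(w,(.7147,-.2043,.114));print(c)
x,y=map(int,c);g=cv2.cvtColor(w["im"],6)[y-40:y+40,x-45:x+45].astype(int)
for q in g[::3]: print("".join(" .:-=+*#%@"[min(9,v//12)] for v in q))
E
```

```text
51.6 [ 0.7134 -0.205   0.1885] [[0.868, 0.496, -0.003], [0.496, -0.868, -0.001], [-0.003, -0.001, -1.0]] [-22.7  34.4  63.8  -0.1  81.9  37.6] [0.  0.8 0.3] 0.6491526943797921 0.0
lid (array([0.17, 0.01, 8.37]), array([-0.06,  0.18,  0.04]))
[280.64780857 226.75264644]
============-=============================================================================
================-=-=======================================================================
==============-================-==========================================================
========-==-========-====--==========-====================================================
====-==========-====--=======-======-=====================================================
=======-========================-==========----------===========-=-======-=-========-=====
===-====-=-==-====================--:::::::::::::----::::--=========-======-===--==-======
=-===========================-::-::::-::--:---:-:------::::---=============--====-========
=====================-======-:::::::-------==++++==-------:::--:-=-=================-====-
===========
[... 926 characters left out ...]
---:--========-===================-============================
==============-:---------------------=====-==-=-====-=====================================
-==============-:--:---::----------------------===========================================
=-===================-----------------=-:-================================================
====================-:-::-===--:-=========================================================
==========================================================================================
==-=======================================================================================
==========================================================================================
```

Emit:
send_rows(deltas=[{"dx":0.1,"dy":0.05,"dz":1.2,"ax":0,"ay":0,"az":0},{"dx":0.15,"dy":0.05,"dz":2.6,"ax":0,"ay":0,"az":0},{"dx":0.15,"dy":0.05,"dz":4,"ax":0,"ay":0,"az":0},{"dx":0.15,"dy":0.05,"dz":5.4,"ax":0,"ay":0,"az":0},{"dx":0.15,"dy":0.05,"dz":6.6,"ax":0,"ay":0,"az":0},{"dx":0.15,"dy":0.05,"dz":7.5,"ax":0,"ay":0,"az":0},{"dx":0.15,"dy":0.05,"dz":8.1,"ax":0,"ay":0,"az":0},{"dx":0.15,"dy":0.05,"dz":8.4,"ax":0,"ay":0,"az":0},{"dx":0.15,"dy":0.05,"dz":8.4,"ax":0,"ay":0,"az":0},{"dx":0.15,"dy":0.05,"dz":8.4,"ax":0,"ay":0,"az":0}])

```text
clock: 52.65
eef_pos: [0.7163, -0.203, 0.1065]
eef_rot: [[0.867, 0.499, -0.0], [0.499, -0.867, -0.002], [-0.001, 0.002, -1.0]]
force: [-0.3, 0.7, 0.5]
finger_gap: 0.647
gripper_force: 0.0
```

Emit:
send_rows(deltas=[{"dx":0,"dy":0,"dz":0,"ax":0,"ay":0,"az":0},{"dx":0,"dy":0,"dz":0,"ax":0,"ay":0,"az":0},{"dx":0,"dy":0,"dz":0,"ax":0,"ay":0,"az":0},{"dx":0,"dy":0,"dz":0,"ax":0,"ay":0,"az":0},{"dx":0,"dy":0,"dz":0,"ax":0,"ay":0,"az":0},{"dx":0,"dy":0,"dz":0,"ax":0,"ay":0,"az":0},{"dx":0,"dy":0,"dz":0,"ax":0,"ay":0,"az":0},{"dx":0,"dy":0,"dz":0,"ax":0,"ay":0,"az":0},{"dx":0,"dy":0,"dz":0,"ax":0,"ay":0,"az":0},{"dx":0,"dy":0,"dz":0,"ax":0,"ay":0,"az":0}], fingers=0)

```text
clock: 53.65
eef_pos: [0.7164, -0.2029, 0.1068]
eef_rot: [[0.867, 0.499, -0.0], [0.499, -0.867, -0.002], [-0.001, 0.002, -1.0]]
force: [-0.6, 0.9, 5.6]
finger_gap: 0.281
gripper_force: 59.4
```

Emit:
send_rows(deltas=[{"dx":0,"dy":0,"dz":-1,"ax":0,"ay":0,"az":0},{"dx":0,"dy":0,"dz":-2.5,"ax":0,"ay":0,"az":0},{"dx":0,"dy":0,"dz":-5,"ax":0,"ay":0,"az":0},{"dx":0,"dy":0,"dz":-7.5,"ax":0,"ay":0,"az":0},{"dx":0.5,"dy":-2,"dz":-10,"ax":0,"ay":0,"az":0},{"dx":1.3,"dy":-5,"dz":-11,"ax":0,"ay":0,"az":0},{"dx":2.1,"dy":-8,"dz":-11,"ax":0,"ay":0,"az":0},{"dx":3.2,"dy":-12,"dz":-11,"ax":0,"ay":0,"az":0},{"dx":4.3,"dy":-16,"dz":-11,"ax":0,"ay":0,"az":0},{"dx":5.4,"dy":-20,"dz":-11,"ax":0,"ay":0,"az":0}])

```text
clock: 54.65
eef_pos: [0.6624, -0.0009, 0.2162]
eef_rot: [[0.867, 0.498, -0.001], [0.498, -0.867, -0.001], [-0.002, 0.0, -1.0]]
force: [1.4, 0.2, -1.7]
finger_gap: 0.275
gripper_force: 59.1
```

```bash
python3 - <<'E'
from h import *
st();print("seat above",go((.6087,.2002,.16),R(29.7,0)))
E
```

```text
54.65 [ 0.6624 -0.0009  0.2162] [[0.867, 0.498, -0.001], [0.498, -0.867, -0.001], [-0.002, 0.0, -1.0]] [-7.5 23.5 76.5 -0.1 80.1 52.6] [ 1.4  0.2 -1.7] 0.2753745879319989 59.08548831939697
seat above (array([  5.38, -20.11,   5.6 ]), array([0.02, 0.1 , 0.19]))
```

Emit:
send_rows(deltas=[{"dx":0.7,"dy":-2.5,"dz":0,"ax":0,"ay":0,"az":0},{"dx":1.7,"dy":-6,"dz":0,"ax":0,"ay":0,"az":0},{"dx":2.8,"dy":-10,"dz":0,"ax":0,"ay":0,"az":0},{"dx":3.9,"dy":-14,"dz":0,"ax":0,"ay":0,"az":0},{"dx":4.9,"dy":-17.5,"dz":0.5,"ax":0,"ay":0,"az":0},{"dx":5.5,"dy":-19.6,"dz":1.5,"ax":0,"ay":0,"az":0},{"dx":5.6,"dy":-20.1,"dz":3,"ax":0,"ay":0,"az":0.2},{"dx":5.6,"dy":-20.1,"dz":4.5,"ax":0,"ay":0,"az":0.2},{"dx":5.6,"dy":-20.1,"dz":5.5,"ax":0,"ay":0,"az":0.2},{"dx":5.6,"dy":-20.1,"dz":5.8,"ax":0,"ay":0,"az":0.2}])

```text
clock: 55.65
eef_pos: [0.6103, 0.198, 0.1547]
eef_rot: [[0.869, 0.494, -0.006], [0.494, -0.869, -0.003], [-0.006, -0.001, -1.0]]
force: [0.1, -0.8, -1.4]
finger_gap: 0.279
gripper_force: 59.1
```

```bash
python3 - <<'E'
from h import *
st();print("seat",go((.6106,.2013,.119),R(29.7,0)))
E
```

```text
55.65 [0.6103 0.198  0.1547] [[0.869, 0.494, -0.006], [0.494, -0.869, -0.003], [-0.006, -0.001, -1.0]] [10.3 24.4 82.7 -0.1 73.2 70.7] [ 0.1 -0.8 -1.4] 0.27912710201712043 59.137147665023804
seat (array([ 0.21, -0.27,  3.57]), array([-0.04,  0.36, -0.09]))
```

Emit:
send_rows(deltas=[{"dx":0,"dy":0,"dz":0,"ax":0,"ay":0,"az":0},{"dx":0,"dy":0,"dz":0.4,"ax":0,"ay":0,"az":0},{"dx":0,"dy":0,"dz":0.8,"ax":0,"ay":0,"az":0},{"dx":0,"dy":0,"dz":1.2,"ax":0,"ay":0,"az":0},{"dx":0,"dy":0,"dz":1.6,"ax":0,"ay":0,"az":0},{"dx":0,"dy":0,"dz":1.8,"ax":0,"ay":0,"az":0},{"dx":0,"dy":0,"dz":2,"ax":0,"ay":0,"az":0},{"dx":0,"dy":0,"dz":2,"ax":0,"ay":0,"az":0},{"dx":0,"dy":0,"dz":2,"ax":0,"ay":0,"az":0},{"dx":0,"dy":0,"dz":2,"ax":0,"ay":0,"az":0}])

```text
clock: 56.65
eef_pos: [0.6114, 0.1998, 0.1376]
eef_rot: [[0.868, 0.496, -0.001], [0.496, -0.868, -0.001], [-0.002, 0.001, -1.0]]
force: [-0.3, -0.2, -0.7]
finger_gap: 0.283
gripper_force: 59.1
```

```bash
python3 - <<'E'
from h import *
st();print("seat",go((.6106,.2013,.119),R(29.7,0)))
E
```

```text
56.65 [0.6114 0.1998 0.1376] [[0.868, 0.496, -0.001], [0.496, -0.868, -0.001], [-0.002, 0.001, -1.0]] [10.4 25.5 83.4 -0.1 71.2 70.7] [-0.3 -0.2 -0.7] 0.282527940306258 59.13416862487793
seat (array([ 0.  , -0.17,  1.86]), array([0.03, 0.09, 0.02]))
```

Emit:
send_rows(deltas=[{"dx":0,"dy":-0.15,"dz":0.2,"ax":0,"ay":0,"az":0},{"dx":0,"dy":-0.15,"dz":0.5,"ax":0,"ay":0,"az":0},{"dx":0,"dy":-0.15,"dz":0.8,"ax":0,"ay":0,"az":0},{"dx":0,"dy":-0.15,"dz":1.1,"ax":0,"ay":0,"az":0},{"dx":0,"dy":-0.15,"dz":1.4,"ax":0,"ay":0,"az":0},{"dx":0,"dy":-0.15,"dz":1.6,"ax":0,"ay":0,"az":0},{"dx":0,"dy":-0.15,"dz":1.75,"ax":0,"ay":0,"az":0},{"dx":0,"dy":-0.15,"dz":1.85,"ax":0,"ay":0,"az":0},{"dx":0,"dy":-0.15,"dz":1.85,"ax":0,"ay":0,"az":0},{"dx":0,"dy":-0.15,"dz":1.85,"ax":0,"ay":0,"az":0}])

```text
clock: 57.65
eef_pos: [0.6106, 0.2011, 0.1189]
eef_rot: [[0.869, 0.496, -0.001], [0.496, -0.869, -0.001], [-0.002, 0.001, -1.0]]
force: [0.6, -0.8, -0.3]
finger_gap: 0.276
gripper_force: 59.2
```

Emit:
send_rows(deltas=[{"dx":0,"dy":0,"dz":0.1,"ax":0,"ay":0,"az":0},{"dx":0,"dy":0,"dz":0.15,"ax":0,"ay":0,"az":0},{"dx":0,"dy":0,"dz":0.15,"ax":0,"ay":0,"az":0},{"dx":0,"dy":0,"dz":0.15,"ax":0,"ay":0,"az":0},{"dx":0,"dy":0,"dz":0.15,"ax":0,"ay":0,"az":0},{"dx":0,"dy":0,"dz":0.15,"ax":0,"ay":0,"az":0},{"dx":0,"dy":0,"dz":0.15,"ax":0,"ay":0,"az":0},{"dx":0,"dy":0,"dz":0.15,"ax":0,"ay":0,"az":0},{"dx":0,"dy":0,"dz":0.15,"ax":0,"ay":0,"az":0},{"dx":0,"dy":0,"dz":0.15,"ax":0,"ay":0,"az":0}])

```text
clock: 58.65
eef_pos: [0.6107, 0.2011, 0.1188]
eef_rot: [[0.868, 0.496, -0.001], [0.496, -0.868, -0.001], [-0.001, 0.001, -1.0]]
force: [-3.1, -1.2, 5.3]
finger_gap: 0.278
gripper_force: 59.7
```

Emit:
send_rows(deltas=[{"dx":0,"dy":0,"dz":0,"ax":0,"ay":0,"az":0},{"dx":0,"dy":0,"dz":0,"ax":0,"ay":0,"az":0},{"dx":0,"dy":0,"dz":0,"ax":0,"ay":0,"az":0},{"dx":0,"dy":0,"dz":0,"ax":0,"ay":0,"az":0},{"dx":0,"dy":0,"dz":0,"ax":0,"ay":0,"az":0},{"dx":0,"dy":0,"dz":0,"ax":0,"ay":0,"az":0},{"dx":0,"dy":0,"dz":-1.5,"ax":0,"ay":0,"az":0},{"dx":0,"dy":0,"dz":-4,"ax":0,"ay":0,"az":0},{"dx":0,"dy":0,"dz":-7,"ax":0,"ay":0,"az":0},{"dx":0,"dy":0,"dz":-10,"ax":0,"ay":0,"az":0}], fingers=0.65)

```text
clock: 59.65
eef_pos: [0.6107, 0.2012, 0.2194]
eef_rot: [[0.868, 0.496, -0.001], [0.496, -0.868, -0.001], [-0.002, 0.001, -1.0]]
force: [0.1, -0.4, 0.1]
finger_gap: 0.65
gripper_force: 0.0
```

```bash
python3 - <<'E'
from h import *
st()
w=snap("wrist","w17");s=snap("side");s0=cv2.imread("pics/side0.png")
# compare lid region in side view with the start (lid seated then)
a=cv2.cvtColor(s0,6)[240:315,225:300].astype(int);b=cv2.cvtColor(s["im"],6)[240:315,225:300].astype(int)
for q in (a)[::3]: print("".join(" .:-=+*#%@"[min(9,v//20)] for v in q))
print()
for q in (b)[::3]: print("".join(" .:-=+*#%@"[min(9,v//20)] for v in q))
print("knob",proj(w,(.607,.2005,.126)))
print("dial",proj(w,(.498,.230,.111)))
E
```

```text
59.65 [0.6107 0.2012 0.2194] [[0.868, 0.496, -0.001], [0.496, -0.868, -0.001], [-0.002, 0.001, -1.0]] [10.6 21.  79.4 -0.1 79.6 70.9] [ 0.1 -0.4  0.1] 0.6496953845671503 0.0
****************++++++++++++++++++*++++++++++##%%%%%%##%%%%%%%%############
*+++*************++++=++++++++++======+++++++*##%#%%%%%%%%%%###############
+++++****++==============-------:-::::::---------==+**######%##############
+++++***++=====++==---::::::::::::::::::::::::::::::-::--=+*###############
+++++*****###*+--::::::::::::::::::::::::::::-::::::::::::::--=*###########
+++++******=--::::::::::::::::::::::::::::::::::::::::::-:::::::-=+*#######
++++++***+-:::::::::::::::::::::::::::::::::::::::::::::::::::::::-=*######
+++++++*++-::::::::::::::::::::::::::::::::::::::::::::::::::::::::-=+*####
++++++**+-::::::::::::::::::::::::::::::::::::::::::::::::::::::::::-=*####
++++++**=-::::::::::::::::::::::::::::::::::::::::::::::::::::::::::-=*####
++++++*+=-::::::::::::::::::::::::::::::::::::::::::::::::::::::::::-+*####
++++++++==-:::::::::::::::::::::::::::::::::::::::::::::::::::::::::-+*****
-------------:
[... 2240 characters left out ...]
=+++++============-:::::--
@@@@@@%%%#*+++++++++++====+==++++++++++++++++++++++++++===========-::::::--
@@@@@%%#+=--==+++++=+=======++++++++++++++++++++++++=============--:::::---
@@%%#**+--::--===+============++++++++++++++++++++++===========---------=+*
%##****+=-::::--============+=++++++++++++++++++++===========----------=*%@
*****+++++===----=============+==+++++++++++++=+++=======-------------=+***
*++++++++++++++++++++===============================-----:::::--------=====
%%#+====+++++++++++++++==----------======-------:::::--------:::::::::-====
%%%%%%%#*++====++++++++++++==------------------::::::::----------------====
knob [278.49009825 225.46469713]
dial [169.19062194 324.55686244]
```

```bash
python3 - <<'E'
from h import *
print(go((.492,.23,.24),R(150)))
E
```

```text
(array([-9.23, -8.49, -1.63]), array([ 7.7000e-01, -7.0000e-02, -1.2028e+02]))
```

Emit:
send_rows(deltas=[{"dx":-1,"dy":-0.8,"dz":-0.2,"ax":0,"ay":0,"az":-6},{"dx":-2,"dy":-1.6,"dz":-0.4,"ax":0,"ay":0,"az":-14},{"dx":-3,"dy":-2.4,"dz":-0.6,"ax":0,"ay":0,"az":-22},{"dx":-4,"dy":-3.3,"dz":-0.8,"ax":0,"ay":0,"az":-30},{"dx":-5,"dy":-4.2,"dz":-1,"ax":0,"ay":0,"az":-38},{"dx":-6,"dy":-5.1,"dz":-1.2,"ax":0,"ay":0,"az":-46},{"dx":-7,"dy":-6,"dz":-1.4,"ax":0,"ay":0,"az":-54},{"dx":-8,"dy":-7,"dz":-1.6,"ax":0,"ay":0,"az":-62},{"dx":-8.6,"dy":-7.8,"dz":-1.8,"ax":0,"ay":0,"az":-70},{"dx":-8.9,"dy":-8.3,"dz":-2,"ax":0,"ay":0,"az":-78}])

```text
clock: 60.75
eef_pos: [0.4912, 0.2294, 0.2376]
eef_rot: [[-0.31, 0.951, -0.002], [0.951, 0.31, -0.001], [-0.001, -0.002, -1.0]]
force: [0.0, 0.6, 0.1]
finger_gap: 0.649
gripper_force: 0.0
```

```bash
python3 - <<'E'
from h import *
st();w=snap("wrist","w18")
print(go((.492,.23,.24),R(150)))
hsv=cv2.cvtColor(w["im"],cv2.COLOR_BGR2HSV);m=cv2.inRange(hsv,(45,80,30),(90,255,255))
n,l,stt,cc=cv2.connectedComponentsWithStats(m);i=1+np.argmax(stt[1:,4]);print(stt[i],cc[i])
c=proj(w,(.492,.23,.09));print(c)
x,y=map(int,c);g=cv2.cvtColor(w["im"],6)[max(0,y-70):y+70,max(0,x-80):x+80].astype(int);print(max(0,y-70),max(0,x-80))
for q in g[::3]: print("".join(" .:-=+*#%@"[min(9,v//26)] for v in q[::2]))
E
```

```text
60.75 [0.4912 0.2294 0.2376] [[-0.31, 0.951, -0.002], [0.951, 0.31, -0.001], [-0.001, -0.002, -1.0]] [15.9  8.2 93.2 -0.  78.8 -2.2] [0.  0.6 0.1] 0.6487593280977707 0.0
(array([-0.02,  0.11, -0.2 ]), array([-1.20e-01, -3.00e-02, -4.17e+01]))
[ 229  131  110  113 4607] [282.89081832 185.05752116]
[282.60575942 199.11834881]
129 202
=+++======================-====-===-=+++++++++++++++++++++++=+***#**************
=++++=====================------==-------+++++++++++++++++++++=+###*****+******+
=+++======================----===---====---+++++++++++++++++++++==***++*******+*
=+=======================----===---=++***=---+++++++++++++++++++++==**+++++*****
#========================---===---=+@@*****+---=+++++++++++++++++++++=*+++******
========================---===---==@@@@******+=--=+++++++++++++++++++++=++******
=============================---=+**##*********+=--=++++++++++++++++++*++=+*****
============================---=+****************+=--=++++++++++++++++++*++=+***
===========================---=+*******************+=---++++++++++++++*+++*++-**
==========================---++******
[... 2340 characters left out ...]
++++++--------=**+-----------:..::----------..::::::
************++*++++++***++*+++++++++--------------------......:--------:::::::::
************+++++++******+++++++++**+------------------........:------:.::::::::
*******##****++++********++++++++*****+----------------:.......-------.:::::::::
*************************+++++++********+--=-----------:.......------.::::::::::
+*==#*********************++++++++***++***+=-==---------......:-----.:::::::::--
+...-****####*******+*****+++++++*++*********+-==--------:....-----::::::::....+
.....#***#####************+++++++++*************-===----------::---.:::::::.....
.....#####*####************++++++****************#**-=-------------.:::::::.....
```

```bash
python3 - <<'E'
from h import *
w=last("wrist")
a,b=onz(w,263,184.5,.111),onz(w,281,199.5,.111);e=onz(w,302,217.5,.111)
c=onz(w,282.5,201,.111);m=onz(w,318,190.5,.075)
print(a,b,e,c,m)
ang=lambda d:np.degrees(np.arctan2(d[1],d[0]))
print("pointer",ang(a-b),ang(a-e),"len",np.linalg.norm(a-e))
B4=[onz(w,202+2*x,129+3*y,.075) for x,y in((37,3.5),(66.5,18),(46,38),(16.5,22))];print(np.round(B4,4),sum(B4)/4)
for c0 in(c,np.array([.491,.2313,0])): print("mark dir",ang(m-c0),np.linalg.norm((m-c0)[:2]))
print("tumbler -x dir",ang(c-B),np.linalg.norm((c-B)[:2]))
E
```

```text
[0.47431613 0.2403045  0.111     ] [0.48947792 0.23402909 0.111     ] [0.50768155 0.22620159 0.111     ] [0.4908108  0.23332976 0.111     ] [0.51759876 0.24207692 0.075     ]
pointer 157.5155142180831 157.08717686920969 len 0.03622352018826892
[[0.4737 0.2698 0.075 ]
 [0.5284 0.252  0.075 ]
 [0.5135 0.1944 0.075 ]
 [0.456  0.2181 0.075 ]] [0.49289847 0.23355943 0.075     ]
mark dir 18.083604138954307 0.028179911896756487
mark dir 22.056141527983282 0.028699057902965026
tumbler -x dir 164.22213382862998 0.12073823957040154
```

Emit:
send_rows(deltas=[{"dx":0.3,"dy":0.1,"dz":1,"ax":0,"ay":0,"az":-7},{"dx":0.3,"dy":0.1,"dz":2,"ax":0,"ay":0,"az":-14},{"dx":0.3,"dy":0.1,"dz":3,"ax":0,"ay":0,"az":-21},{"dx":0.3,"dy":0.1,"dz":4,"ax":0,"ay":0,"az":-28},{"dx":0.3,"dy":0.1,"dz":5,"ax":0,"ay":0,"az":-35},{"dx":0.3,"dy":0.1,"dz":6,"ax":0,"ay":0,"az":-42},{"dx":0.3,"dy":0.1,"dz":7,"ax":0,"ay":0,"az":-49},{"dx":0.3,"dy":0.1,"dz":8,"ax":0,"ay":0,"az":-49.2},{"dx":0.3,"dy":0.1,"dz":8.5,"ax":0,"ay":0,"az":-49.2},{"dx":0.3,"dy":0.1,"dz":8.8,"ax":0,"ay":0,"az":-49.2}])

```text
clock: 61.8
eef_pos: [0.4919, 0.2321, 0.1488]
eef_rot: [[-0.919, 0.394, -0.002], [0.394, 0.919, -0.002], [0.002, -0.003, -1.0]]
force: [-1.1, -0.4, -0.1]
finger_gap: 0.644
gripper_force: 0.0
```

```bash
python3 - <<'E'
from h import *
st();print(go((.491,.2325,.098),R(157.3)))
E
```

```text
61.8 [0.4919 0.2321 0.1488] [[-0.919, 0.394, -0.002], [0.394, 0.919, -0.002], [0.002, -0.003, -1.0]] [ 16.2  13.7  97.8  -0.1  68.6 -50.6] [-1.1 -0.4 -0.1] 0.6444055322964192 0.0
(array([0.09, 0.02, 5.08]), array([-0.14, -0.09, -0.53]))
```

Emit:
send_rows(deltas=[{"dx":0.1,"dy":0,"dz":0.8,"ax":0,"ay":0,"az":-0.5},{"dx":0.1,"dy":0,"dz":1.8,"ax":0,"ay":0,"az":-0.5},{"dx":0.1,"dy":0,"dz":2.8,"ax":0,"ay":0,"az":-0.5},{"dx":0.1,"dy":0,"dz":3.7,"ax":0,"ay":0,"az":-0.5},{"dx":0.1,"dy":0,"dz":4.4,"ax":0,"ay":0,"az":-0.5},{"dx":0.1,"dy":0,"dz":4.8,"ax":0,"ay":0,"az":-0.5},{"dx":0.1,"dy":0,"dz":5,"ax":0,"ay":0,"az":-0.5},{"dx":0.1,"dy":0,"dz":5,"ax":0,"ay":0,"az":-0.5},{"dx":0.1,"dy":0,"dz":5,"ax":0,"ay":0,"az":-0.5},{"dx":0.1,"dy":0,"dz":5,"ax":0,"ay":0,"az":-0.5}])

```text
clock: 62.8
eef_pos: [0.4916, 0.2327, 0.1]
eef_rot: [[-0.923, 0.384, -0.001], [0.384, 0.923, -0.001], [0.0, -0.001, -1.0]]
force: [-0.3, -0.8, 0.6]
finger_gap: 0.655
gripper_force: 0.0
```

Emit:
send_rows(deltas=[{"dx":0,"dy":0,"dz":0,"ax":0,"ay":0,"az":0},{"dx":0,"dy":0,"dz":0,"ax":0,"ay":0,"az":0},{"dx":0,"dy":0,"dz":0,"ax":0,"ay":0,"az":0},{"dx":0,"dy":0,"dz":0,"ax":0,"ay":0,"az":0},{"dx":0,"dy":0,"dz":0,"ax":0,"ay":0,"az":0},{"dx":0,"dy":0,"dz":0,"ax":0,"ay":0,"az":0},{"dx":0,"dy":0,"dz":0,"ax":0,"ay":0,"az":0},{"dx":0,"dy":0,"dz":0,"ax":0,"ay":0,"az":0},{"dx":0,"dy":0,"dz":0,"ax":0,"ay":0,"az":0},{"dx":0,"dy":0,"dz":0,"ax":0,"ay":0,"az":0}], fingers=0)

```text
clock: 63.8
eef_pos: [0.4913, 0.2325, 0.0998]
eef_rot: [[-0.923, 0.384, -0.001], [0.384, 0.923, -0.001], [0.001, -0.002, -1.0]]
force: [-1.7, -2.0, 5.8]
finger_gap: 0.125
gripper_force: 60.7
```

Emit:
send_rows(deltas=[{"dx":0,"dy":0,"dz":0,"ax":0,"ay":0,"az":5},{"dx":0,"dy":0,"dz":0,"ax":0,"ay":0,"az":12},{"dx":0,"dy":0,"dz":0,"ax":0,"ay":0,"az":19},{"dx":0,"dy":0,"dz":0,"ax":0,"ay":0,"az":26},{"dx":0,"dy":0,"dz":0,"ax":0,"ay":0,"az":33},{"dx":0,"dy":0,"dz":0,"ax":0,"ay":0,"az":40},{"dx":0,"dy":0,"dz":0,"ax":0,"ay":0,"az":47},{"dx":0,"dy":0,"dz":0,"ax":0,"ay":0,"az":54},{"dx":0,"dy":0,"dz":0,"ax":0,"ay":0,"az":61},{"dx":0,"dy":0,"dz":0,"ax":0,"ay":0,"az":68}])

```text
clock: 64.8
eef_pos: [0.4916, 0.2328, 0.0998]
eef_rot: [[0.015, 1.0, -0.0], [1.0, -0.015, -0.001], [-0.001, -0.0, -1.0]]
force: [-1.9, -1.4, 3.5]
finger_gap: 0.125
gripper_force: 60.6
```

Emit:
send_rows(deltas=[{"dx":0,"dy":0,"dz":0,"ax":0,"ay":0,"az":8},{"dx":0,"dy":0,"dz":0,"ax":0,"ay":0,"az":16},{"dx":0,"dy":0,"dz":0,"ax":0,"ay":0,"az":24},{"dx":0,"dy":0,"dz":0,"ax":0,"ay":0,"az":32},{"dx":0,"dy":0,"dz":0,"ax":0,"ay":0,"az":40},{"dx":0,"dy":0,"dz":0,"ax":0,"ay":0,"az":48},{"dx":0,"dy":0,"dz":0,"ax":0,"ay":0,"az":56},{"dx":0,"dy":0,"dz":0,"ax":0,"ay":0,"az":63},{"dx":0,"dy":0,"dz":0,"ax":0,"ay":0,"az":68},{"dx":0,"dy":0,"dz":0,"ax":0,"ay":0,"az":68}])

```text
clock: 65.8
eef_pos: [0.4919, 0.2325, 0.0998]
eef_rot: [[0.931, 0.365, 0.0], [0.365, -0.931, -0.001], [-0.0, 0.001, -1.0]]
force: [0.5, -1.8, 4.4]
finger_gap: 0.131
gripper_force: 60.6
```

Emit:
send_rows(deltas=[{"dx":0,"dy":0,"dz":0,"ax":0,"ay":0,"az":0},{"dx":0,"dy":0,"dz":0,"ax":0,"ay":0,"az":0},{"dx":0,"dy":0,"dz":0,"ax":0,"ay":0,"az":0},{"dx":0,"dy":0,"dz":0,"ax":0,"ay":0,"az":0},{"dx":0,"dy":0,"dz":0,"ax":0,"ay":0,"az":0},{"dx":0,"dy":0,"dz":0,"ax":0,"ay":0,"az":0},{"dx":0,"dy":0,"dz":0,"ax":0,"ay":0,"az":0},{"dx":0,"dy":0,"dz":0,"ax":0,"ay":0,"az":0},{"dx":0,"dy":0,"dz":0,"ax":0,"ay":0,"az":0},{"dx":0,"dy":0,"dz":0,"ax":0,"ay":0,"az":0}])

```text
clock: 66.8
eef_pos: [0.4919, 0.2325, 0.0998]
eef_rot: [[0.931, 0.365, 0.0], [0.365, -0.931, -0.001], [-0.0, 0.001, -1.0]]
force: [4.3, -1.6, 2.6]
finger_gap: 0.127
gripper_force: 60.5
```

Emit:
send_rows(deltas=[{"dx":0,"dy":0,"dz":0,"ax":0,"ay":0,"az":0},{"dx":0,"dy":0,"dz":0,"ax":0,"ay":0,"az":0},{"dx":0,"dy":0,"dz":0,"ax":0,"ay":0,"az":0},{"dx":0,"dy":0,"dz":0,"ax":0,"ay":0,"az":0},{"dx":0,"dy":0,"dz":0,"ax":0,"ay":0,"az":0},{"dx":0,"dy":0,"dz":-1,"ax":0,"ay":0,"az":0},{"dx":0,"dy":0,"dz":-3,"ax":0,"ay":0,"az":0},{"dx":0,"dy":0,"dz":-6,"ax":0,"ay":0,"az":0},{"dx":0,"dy":0,"dz":-10,"ax":0,"ay":0,"az":0},{"dx":0,"dy":0,"dz":-14,"ax":0,"ay":0,"az":0}], fingers=0.6)

```text
clock: 67.8
eef_pos: [0.4909, 0.2327, 0.2413]
eef_rot: [[0.931, 0.365, -0.002], [0.365, -0.931, -0.001], [-0.002, 0.0, -1.0]]
force: [0.3, 0.1, -0.3]
finger_gap: 0.601
gripper_force: 0.0
```

```bash
python3 - <<'E'
from h import *
st();w=snap("wrist","w19");s=snap("side");t=snap("top")
c=proj(w,(.491,.2325,.09));x,y=map(int,c);g=cv2.cvtColor(w["im"],6)[max(0,y-70):y+70,max(0,x-80):x+80].astype(int);print(max(0,y-70),max(0,x-80))
for q in g[::3]: print("".join(" .:-=+*#%@"[min(9,v//26)] for v in q[::2]))
m=proj(w,(.491+.028*np.cos(np.radians(21)),.2325+.028*np.sin(np.radians(21)),.075));print("mark expected",m,"pointer end exp",proj(w,(.491+.018*np.cos(np.radians(21)),.2325+.018*np.sin(np.radians(21)),.111)))
print("SCOOP side")
g=cv2.cvtColor(s["im"],6)[180:250,205:300].astype(int)
for q in g[::3]: print("".join(" .:-=+*#%@"[min(9,v//26)] for v in q))
E
```

```text
67.8 [0.4909 0.2327 0.2413] [[0.931, 0.365, -0.002], [0.365, -0.931, -0.001], [-0.002, 0.0, -1.0]] [16.3  8.1 92.8 -0.  79.2 84.8] [ 0.3  0.1 -0.3] 0.6005192268450803 0.0
128 200
@@----#@@*******++**#==++++++++----------------....:--::-::::-.:::::::::::::::::
@%#----@@+****+*****-+++++++++++-------------:....-------------:.:::::::::::::::
@@@++=@@@-****+****=+++++++++++=------::----:....----------------.::::::::::::::
+@@@@@@@+*+******+=+++++++++++++---=++==-:-....:-------------------.::::::::::::
----+++-********+=+++++++++++++:--+*****+=-...:----------------------:::::::::::
+-----=********+=++++++++++++++==+**#@@**++=::-------------------------:.:::::::
++-++*********==++++++++++++++==+***@@@%***++=:------------------------::-.:::::
++++++++*++**==++++++++++++++-=+*****##******+==::-----------------------::-. .:
===++++++++*==++++++++++++=+-=+****************+=-:------------------------::...
+====++++++==++++++++++++++-+***********%@@******+=-:--------------------------:
+++==+++++=++++++++++++++=-+************@@@********+=-:-------------------:-----
++++==+++=++++++++++++++=-+***
[... 4586 characters left out ...]
+++++++*********************
+++++++++++++++++++++++==+***++++*##%%%%%%%%%%%%%%%%##*+=======++*+++++++++********************
**+++++++++++++++++++++++++++++++==++++*##%####%%##*+===========+****+*************************
***+++++++++++++++++++++++++=+++++=========+++++++==============+******************************
****++++++==+===++++====+++++==+++====+=======+================+*******************************
*****+++++==+============+++++=====================---------===+*******************************
******++++===============++++******+===------::::::::::::::::::::::::---==++*******************
*****+++++===============++++*******+=-::::::::::::::::::::::::::::::::::::::--=+**************
```

```bash
python3 -c "
from h import *
print(env.hand_in())"
```

```text
the job is handed in; nothing more can be done
None
```

The job is handed in. My last checks showed all four nuts in the bowl and none left under the shelf, the lid seated, the dial pointer in line with the long broad mark, and the scoop flat on the bench. The hand-in did not report a verdict.

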